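# Gauge a pine batten against the flip stop of a cutting jig

### The job

Get the pine batten ready for sawing in the little cutting jig: flip the red stop fully down onto the fence, then bring the batten flat against the fence and slide it along until it butts against the brass shoe of the stop, keeping it pressed there for about half a second with a light but definite push (about 6 N; more than a bare touch, never over 12 N). Then let go of it and flip the stop back up out of the way, leaving the batten on the bed exactly where it was gauged, flush to the fence. Do not shift the stop along its track, and leave the shunter, hoppers and chimney alone.

Things in the scene. Friction and masses are not known exactly. Their poses are not given: they have to be found in the camera images.
- jig: Cutting jig screwed to the bench: plywood bed 180 x 380 mm, top at z = 18 mm. Origin on the bench surface; x across the bed towards the fence, y along the fence towards the stop, z up. The aluminium fence is a low straight strip along y, x = 40 to 60 mm, top at z = 30 mm (12 mm above the bed); the batten goes against its face at x = 40 mm.
- carriage: Dark steel carriage behind the fence, clamped firmly on its track; it carries the red stop leaf. Origin at bench level at x = 0 of the jig, in the leaf's middle plane (y); axes as the jig's. It spans y = -16 to 16, x = 65 to 100 mm, up to z = 46 mm. The leaf is 14 mm wide; a brass shoe on its batten side (-y) is the gauging face (shoe_face; not reported).
- leaf (a joint): Red leaf's angle (rad): 0 = fully down on the fence, across the bed towards jig -x (end stop); 1.57 = upright; 1.9 = leaning back (end stop). Starts raised, 1.5 to 1.85. Friction holds it anywhere; 1 to 2 N at the bar moves it. Down, its arm (z = 30 to 42 mm) spans jig x = -14 to 74 mm, with a foot before the fence down to z = 21; the shoe is at x = 4 to 32, z = 21 to 42 mm.
- leaf_hinge (a point): Point on the leaf's hinge line, at x = 72 mm, z = 36 mm in the jig frame, in the leaf's middle plane; the hinge line runs along the jig's y.
- leaf_bar (a point): Grip point on the leaf's handle, a round steel bar 10 mm thick, parallel to the hinge line, at the leaf's tip, sticking out to jig +y (away from the batten). The point is 27 mm to +y of the leaf's middle plane; the bar is free from 7 to 44 mm. Leaf down: 80 mm to -x of the hinge and 14 mm above it (z = 50 mm). It circles the hinge at 81 mm radius and may turn in the fingers.
- batten: Loose pine batten, 24 (x) x 140 (y) x 36 mm (z), about 45 to 90 g. Origin at the centre of its underside; y along its length. It starts on the bed, away from the fence and askew by up to 0.25 rad.
- batten_mid (a point): Centre of the batten, 18 mm above its underside; axes as the batten's. Flush it is at x = 28 mm, z = 36 mm in the jig frame. The shoe is screw-set anew each time: its face is 8 to 20 mm to -y of the carriage origin and its pose is not reported, so butted the batten's centre is somewhere at y = -90 to -78 mm in the carriage frame: find it by feel.
- shunter: Silver diesel shunter model, 105 x 30 x 50 mm, loose behind the fence. Origin at the centre of its underside. Leave alone.
- hopper0: Grey plastic ballast hopper wagon, 70 x 37 x 36 mm, loose behind the fence. Origin at the centre of its underside. Leave alone.
- hopper1: Second grey ballast hopper wagon, same size, loose in front of the jig. Leave alone.
- chimney: Terracotta-coloured ceramic chimney piece, 40 mm foot, 60 mm tall, loose in front of the jig. Origin at the centre of its underside. Leave alone.
Things that resemble listed ones, but are neither listed nor needed, are in the scene too. There is more than one size of the batten; the one meant has the size given above.

How it is judged:
By the outcome, as a careful person would: the job done as asked, in the order asked, and still so for the second after the job is handed in, with the robot touching nothing.
It also fails if it takes over 72 s, if anything falls off the work surface, if the arm or the gripper's body presses on something with over 40 N, if the wrist force passes 120 N, or if a joint passes its speed limit or range.

### The arm

A 6-joint arm with a two-finger parallel gripper is mounted at the origin on the work surface. World frame = base frame: x ahead of the robot, y to its left, z up, the work surface at z = 0. Lengths are in mm, angles in rad, forces in N, time in s.
With the tool pointing down it reaches from about 350 to 975 mm from the base axis. Payload 7.1 kg.
Tool frame: the origin (TCP) lies at the very end of the fingers, on their centre line; the grasp point (between the pads) lies 19 mm behind it; z points along the fingers, x is the direction in which the jaws open and shut, and the axes are right-handed (so a half turn about z gives the same grasp; the last joint's range is limited). The gripper opens to 88 mm and grips with 3 to 60 N. Pads are 20 mm wide; open, the fingers measure 115 mm over their backs; the gripper's body (75 mm by 178 mm) begins 61 mm behind the grasp point.
Start: joints at [1.264, 0.423, 1.63, -0, 1.089, -0.019], TCP at [177.37, 599.286, 192.175] pointing down, gripper open.
Joint ranges: [-3, 3], [-0.9, 2.11], [0.09, 2.58], [-1.31, 4.45], [0.11, 2.69], [-2.54, 2.54]. Speed limits (rad/s): [2.39, 2.39, 3.01, 3.14, 3.14, 3.14].

### API

Orientations are given as a rotation vector (axis times angle).
In Python, from workcell import * gives the robot as it stands.
- The arm moves only by the tool arm_command, never from a script. Its argument "increments" is a list of rows, each a list of 2 entries, a list of its own where there are three numbers: the shift along the tool's x, y, z in cm, then the turn about the tool's z in degrees. In form: [[[dx, dy, dz], turn], ...]. A call has 1 to 20 rows; each row shifts and turns the pose as measured when the row begins, along the tool's axes as they then stand; what a row does not reach is not made up. A row lasts 1/10 s, in which the tool goes at most 50 mm and 8.59 degrees, less where a joint would pass 70% of its speed; a pose out of reach is approached as far as the arm can. A call is refused whole if a number of a shift passes 5 or a number of a turn 8.59, either way. A call with a gripper value outside its range is refused whole. "gripper" is the opening, from 0 (shut) to 1 (fully open), set as the call begins (left out, the last holds). The fingers move at their own pace and stop on an object; the grip force is fixed at half the most. Time passes only in rows, so rows that do not move let the fingers close. It gives the time, the measured TCP pose, the force and the opening at its end, in the units of the state.
- get_obs(): the state, without advancing time (a new reading comes with each control period).
- get_image(name): name is "scene" or "side" or "wrist"; returns the picture (384x512x3 uint8, red, green, blue); there is no depth.
- camera_params(name): a dict with "K" (3x3 intrinsics, pixels), "k1" (the pictures are not rectified: a ray, as slopes to the right and down, at radius r is drawn at 1 + k1 r^2 times it, then the intrinsics apply), "rvec" (rotation vector, rad) and "tvec" (3), from world to camera coordinates, as OpenCV has them; the wrist camera has in their place "T_tool_cam" (4x4, takes a point from camera to tool coordinates, whose origin is the TCP and whose axes are the tool frame's). Camera axes: x right, y down, z forward; pixel columns grow to the right and rows downward; lengths in mm; the calibration is good to about 2 mm. A picture is of the moment at which its call begins: read the wrist's pose just before it. camera_params takes no time and is no camera call.
- close_job(): hands the job in, once; it reports no verdict.
The state is a dict: "t": time; "qpos": joint angles; "qvel": joint speeds; "joint_torque": joint torques, N m; "ee_pos": TCP position; "orientation": TCP orientation; "ft_force": force on the tool from outside, world axes, zero at the start; "moment": the same for the moment, N m; "width": finger opening in mm.
Only numpy, scipy, OpenCV 4.12 (cv2) and the standard library are available. Lean on these libraries where they do the work, as an engineer would, in place of code of your own. Each camera call takes 0.05 s, during which the arm holds its last target.

## Working session

There is one attempt and no reset: what is moved stays moved. The work goes in short steps, Python scripts to look and compute and a tool call to move; the robot and the scene stay as the last step left them, time stands still between calls to the robot, and variables do not carry over. Pictures are saved under pics/ and viewed, and the job is handed in when it is done.

Besides the shell and the picture viewer there is one more tool, called after ">>>" in YAML: its name, and indented under it one key for each argument. arm_command: Moves the arm, as the interface text tells. Its arguments: {"type":"object","properties":{"increments":{"type":"array","items":{"type":"array"}},"gripper":{"type":"number"}},"required":["increments"]}

```bash
ls; mkdir -p pics; python3 - <<'E'
from workcell import *
import cv2
print(get_obs())
for n in ["scene","side","wrist"]:
    im=get_image(n); cv2.imwrite(f"pics/{n}0.png",im[:,:,::-1]); print(n,camera_params(n))
E
```

```text
pics
{'t': 0.0, 'qpos': array([ 1.26400148e+00,  4.23826616e-01,  1.63065569e+00,  1.17909626e-05,
        1.08860823e+00, -1.90185506e-02]), 'qvel': array([-0.00146707,  0.00041842,  0.00097383, -0.00017698, -0.00077459,
        0.00226162]), 'joint_torque': array([-9.76002557e-04, -5.44630015e+01, -2.73655093e+01,  6.43847161e-02,
        2.27644283e-02, -1.26324626e-04]), 'ee_pos': array([177.19403366, 598.74486501, 191.4240942 ]), 'orientation': array([ 2.51633401e+00,  1.87942290e+00, -1.92057324e-03]), 'ft_force': array([ 0.93629986,  0.22225104, -0.14778355]), 'moment': array([-0.05588505,  0.02794278, -0.05718775]), 'width': 87.75838348282775}
scene {'K': array([[413.16678227,   0.        , 250.96764861],
       [  0.        , 413.16678227, 196.55994118],
       [  0.        ,   0.        ,   1.        ]]), 'k1': -0.09598520814533587, 'rvec': array([ 2.29172723,  1.33042651, -0.38069122]), 'tvec': array([-102.28284822, -360.38587286, 1267.27521822])}
side {'K': array([[395.66946107,   0.        , 257.86847373],
       [  0.        , 395.66946107, 196.34078586],
       [  0.        ,   0.        ,   1.        ]]), 'k1': -0.13534098902373487, 'rvec': array([ 2.42657247, -0.36939508,  0.15873727]), 'tvec': array([-466.82579392,   32.16473187,  963.21707487])}
wrist {'K': array([[279.32480989,   0.        , 254.05664563],
       [  0.        , 279.32480989, 196.54195541],
       [  0.        ,   0.        ,   1.        ]]), 'k1': 0.010764011807680062, 'T_tool_cam': array([[ 9.99999845e-01,  1.08938895e-04,  5.46357814e-04,
        -2.87572406e-01],
       [-2.45537961e-04,  9.66491410e-01,  2.56698841e-01,
        -6.97004258e+01],
       [-5.00085645e-04, -2.56698935e-01,  9.66491286e-01,
        -1.93004483e+02],
       [ 0.00000000e+00,  0.00000000e+00,  0.00000000e+00,
         1.00000000e+00]])}
```

View pics/scene0.png

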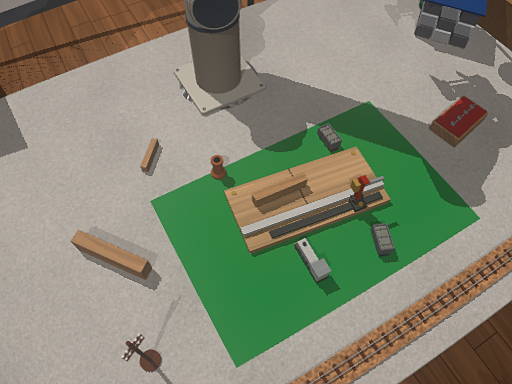

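View pics/side0.png

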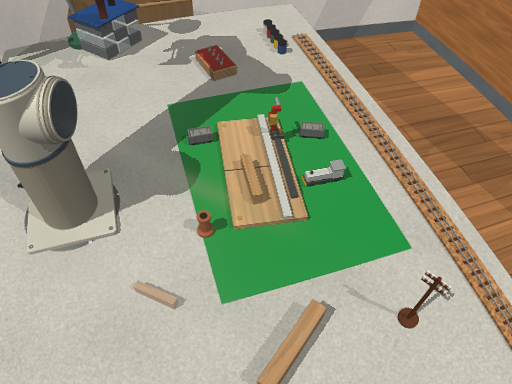

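View pics/wrist0.png

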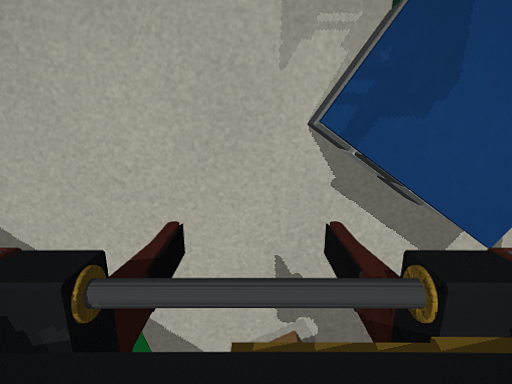

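The scene view shows the jig at about (305,195), with three batten candidates: on the bed at (280,190), a small one at (150,155) and a long one at (110,253). The red leaf is upright at (362,187). Next I'll enlarge the jig and measure.

```bash
cat > h.py <<'E'
import numpy as np, cv2
from workcell import *
from scipy.spatial.transform import Rotation as R
def cam(n,ee=None,ori=None):
    p=camera_params(n)
    if n=="wrist":
        T=np.eye(4);T[:3,:3]=R.from_rotvec(ori).as_matrix();T[:3,3]=ee
        T=T@p["T_tool_cam"]; Rw=T[:3,:3]; c=T[:3,3]
    else:
        Rw=R.from_rotvec(p["rvec"]).as_matrix().T; c=-Rw@p["tvec"]
    return p["K"],p["k1"],Rw,c
def ray(C,uv):
    K,k1,Rw,c=C
    d=cv2.undistortPoints(np.array([[uv]],float),K,np.array([k1,0,0,0.]))[0,0]
    v=Rw@np.array([d[0],d[1],1]); return c,v/np.linalg.norm(v)
def onz(C,uv,z):
    c,v=ray(C,uv); return c+v*(z-c[2])/v[2]
def tri(C1,u1,C2,u2):
    A=[];b=[]
    for C,u in((C1,u1),(C2,u2)):
        c,v=ray(C,u);P=np.eye(3)-np.outer(v,v);A.append(P);b.append(P@c)
    x=np.linalg.lstsq(np.vstack(A),np.hstack(b),rcond=None)[0]
    res=[np.linalg.norm(A[i]@x-b[i]) for i in(0,1)]
    return x,res
def proj(C,X):
    K,k1,Rw,c=C
    return cv2.projectPoints(np.array([X],float),cv2.Rodrigues(Rw.T)[0],-Rw.T@c,K,np.array([k1,0,0,0.]))[0][0,0]
E
python3 - <<'E'
import cv2
a=cv2.imread("pics/scene0.png")[140:260,215:400]; cv2.imwrite("pics/sc.png",cv2.resize(a,None,fx=4.3,fy=4.3,interpolation=cv2.INTER_CUBIC))
a=cv2.imread("pics/side0.png")[90:232,185:345]; cv2.imwrite("pics/sd.png",cv2.resize(a,None,fx=4.2,fy=4.2,interpolation=cv2.INTER_CUBIC))
E
```

```text
(no output)
```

View pics/sc.png

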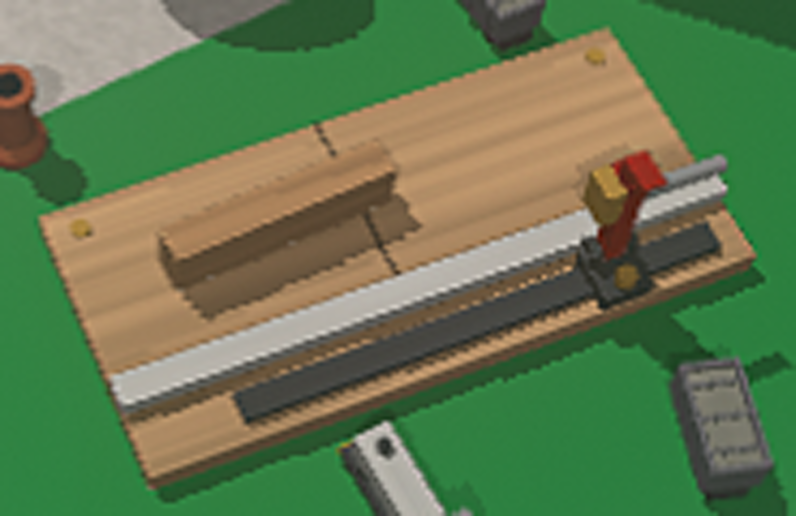

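View pics/sd.png

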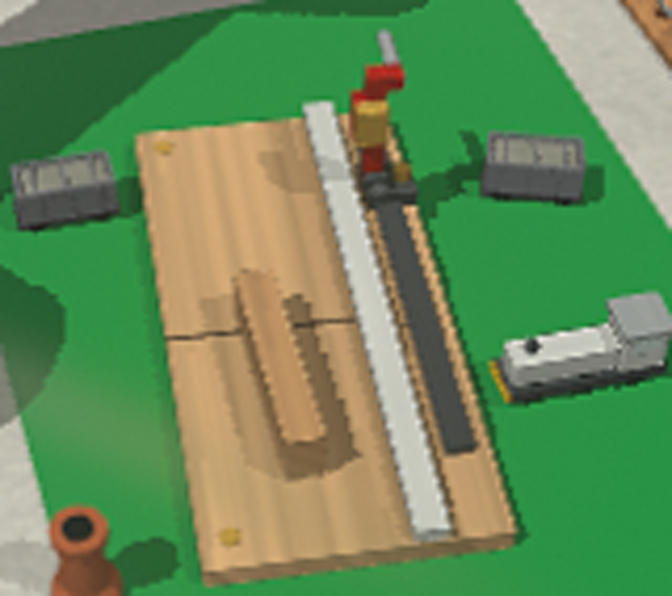

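```bash
python3 - <<'E'
from h import *
np.set_printoptions(precision=1,suppress=True)
S=cam("scene");D=cam("side")
s=lambda x,y:(x/4.3+215-.5+.12,y/4.3+140-.5+.12)
d=lambda x,y:(x/4.2+185-.5+.12,y/4.2+90-.5+.12)
print("scene corners",[onz(S,s(*p),18)[:2] for p in((42,216),(608,30),(755,258),(152,480))])
print("side corners",[onz(D,d(*p),18)[:2] for p in((205,573),(137,133),(517,535))])
print("scene fence",[onz(S,s(*p),30)[:2] for p in((111,380),(722,178),(728,190),(120,405))])
print("side fence",[onz(D,d(*p),30)[:2] for p in((415,537),(303,105),(332,102),(450,532))])
print("batten scene top54",[onz(S,s(*p),54)[:2] for p in((160,236),(382,142),(396,172),(177,264))])
print("batten side top54",[onz(D,d(*p),54)[:2] for p in((283,445),(236,280),(268,270),(326,438))])
print("tips",tri(S,s(722,161),D,d(386,35)), "bar root",tri(S,s(665,182),D,d(392,66)))
print("carriage top z46",[onz(S,s(*p),46)[:2] for p in((580,248),(630,233),(600,292))])
print("other battens", [onz(S,p,20)[:2] for p in((157,140),(144,166),(75,233),(150,265))])
print("chimney",onz(S,(217,157),60),"cam",S[3],D[3])
E
```

```text
scene corners [array([ 376.2, -172.8]), array([430.9, 199.1]), array([607.5, 172.3]), array([ 553.6, -199.4])]
side corners [array([ 373.1, -178.5]), array([427.6, 199.3]), array([ 549. , -204.7])]
scene fence [array([ 495.6, -192.1]), array([558.8, 183.1]), array([567.1, 180.8]), array([ 511.3, -195.2])]
side fence [array([ 489.2, -197.2]), array([543.9, 181.4]), array([564.6, 178.8]), array([ 509.1, -199.6])]
batten scene top54 [array([ 441.7, -130.4]), array([450.3,  11.6]), array([471.5,   7.2]), array([ 462.1, -131.3])]
batten side top54 [array([ 432.6, -131.5]), array([443.8,   2.5]), array([465.1,   5.3]), array([ 457.3, -133.6])]
tips (array([583.8, 133.3, 116.3]), [np.float64(0.47814616356466094), np.float64(0.47814616356509154)]) bar root (array([577.4, 100.8, 114.8]), [np.float64(1.0660736444640755), np.float64(1.0660736444646088)])
carriage top z46 [array([561.7,  72.4]), array([567.9, 103.1]), array([590.2,  65. ])]
other battens [array([ 142.9, -258.6]), array([ 206.5, -322.2]), array([ 305.8, -543.2]), array([ 471.5, -414.5])]
chimney [ 305.  -153.5   60. ] cam [ 892.3 -381.   897.2] [ 251.7 -700.5  769.8]
```

Size check: the bed piece measures about 140 x 21–25 mm, while the others are about 90 and 210 mm long. The piece on the bed, at scene (280,190), is therefore the batten (confirmed in the enlarged crops). Next I'll move over the jig for a wrist view.

>>> arm_command:
  increments:
    - [[-3.1,3.6,-0.4],0]
    - [[-3.1,3.6,-0.4],0]
    - [[-3.1,3.6,-0.4],0]
    - [[-3.1,3.6,-0.4],0]
    - [[-3.1,3.6,-0.4],0]
    - [[-3.1,3.6,-0.4],0]
    - [[-3.1,3.6,-0.4],0]
    - [[-3.1,3.6,-0.4],0]
    - [[-3.1,3.6,-0.4],0]
    - [[-3.1,3.6,-0.4],0]
    - [[-3.1,3.6,-0.4],0]
    - [[-3.1,3.6,-0.4],0]
    - [[-3.1,3.6,-0.4],0]
    - [[-3.1,3.6,-0.4],0]

```text
t: 1.55
ee_pos: [547.1, 22.8, 247.8]
orientation: [2.507, 1.892, -0.002]
ft_force: [0.7, -0.2, 1.4]
width: 88.1
```

>>> arm_command:
  increments:
    - [[0,0,0],8.2]
    - [[0,0,0],8.2]
    - [[0,0,0],8.2]
    - [[0,0,0],8.2]
    - [[0,0,0],8.2]
    - [[0,0,0],8.2]
    - [[0,0,0],8.2]
    - [[0,0,0],8.2]
    - [[0,0,0],8.2]
    - [[0,0,0],8.2]

```text
t: 2.55
ee_pos: [548.9, 14.9, 245.5]
orientation: [3.123, -0.315, -0.006]
ft_force: [1.1, -0.9, 0.0]
width: 87.9
```

```bash
python3 - <<'E'
from h import *
o=get_obs(); im=get_image("wrist"); cv2.imwrite("pics/w1.png",im[:,:,::-1]); cv2.imwrite("pics/w1b.png",cv2.resize(im[:,:,::-1],(800,600),interpolation=cv2.INTER_CUBIC))
np.savez("w1.npz",ee=o["ee_pos"],ori=o["orientation"]); print(o["ee_pos"],o["orientation"])
E
```

```text
[548.90137934  14.90791336 245.49444655] [ 3.12310094 -0.31533561 -0.00572758]
```

View pics/w1b.png

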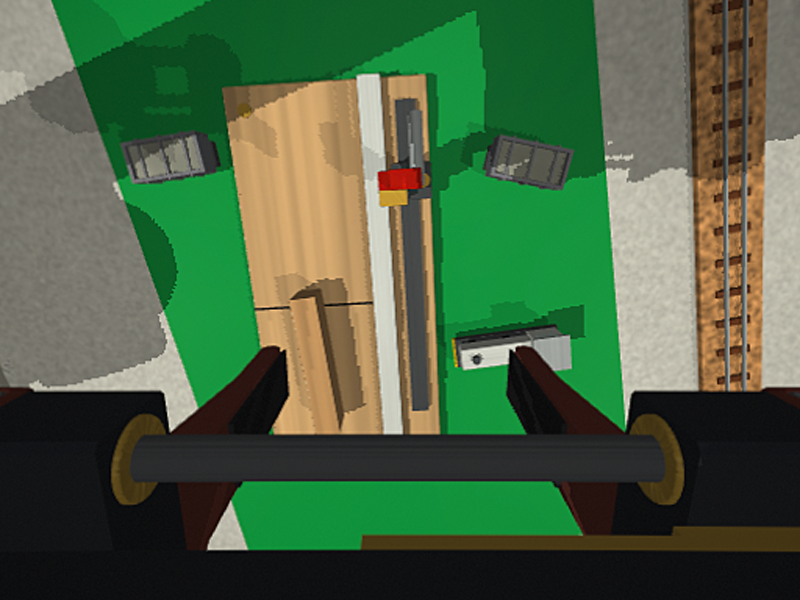

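```bash
python3 - <<'E'
from h import *
np.set_printoptions(precision=1,suppress=True)
z=np.load("w1.npz");W=cam("wrist",z["ee"],z["ori"]);S=cam("scene")
w=lambda x,y:(x/1.5625-.2,y/1.5625-.2)
f=[onz(W,w(*p),30)[:2] for p in((357,75),(381,433),(379,73),(403,433))];print("fence L,R",f)
for a,b in((0,1),(2,3)):
    d=f[a]-f[b];print("yaw",-np.arctan2(d[0],d[1]))
print("bed",[onz(W,w(*p),18)[:2] for p in((222,88),(433,73))])
print("batten",[onz(W,w(*p),54)[:2] for p in((290,299),(317,291),(341,428))])
print("bar z116",[onz(W,w(*p),116)[:2] for p in((415,112),(414,165))])
print("bar tip tri", tri(W,w(415,112),S,(722/4.3+214.6,161/4.3+139.6)))
print("red sides z", [onz(W,w(*p),116)[:2] for p in((378,170),(378,192),(422,168))])
E
```

```text
fence L,R [array([547.8, 182.6]), array([ 496.6, -153.8]), array([566.4, 180.3]), array([ 519.2, -158.3])]
yaw -0.15108680602503008
yaw -0.13828921742966238
bed [array([429.1, 198.9]), array([612.4, 173.8])]
batten [array([448.1,   9.8]), array([474. ,  12.2]), array([ 463.1, -126.6])]
bar z116 [array([584.8, 131.7]), array([577.6,  98.1])]
bar tip tri (array([584.7, 131.2, 120.1]), [np.float64(0.21364828197975153), np.float64(0.21364828197913902)])
red sides z [array([552.2,  99.9]), array([549. ,  85.3]), array([582.8,  95. ])]
```

The wrist view shows the leaf upright, with the bar from (415,112) to (414,165) in the enlarged picture. The batten is at (290–341, 291–428) and the fence's left edge runs from (357,75) to (381,433). Next I'll go above the bar.

>>> arm_command:
  increments:
    - [[0,0,0],-3.1]
    - [[0.6,-3.5,3.0],0]
    - [[0.6,-3.5,3.0],0]
    - [[0.6,-3.5,2.5],0]
    - [[0,0,0],0]
  gripper: 0.5

```text
t: 3.1
ee_pos: [584.2, 117.6, 158.4]
orientation: [3.131, -0.223, -0.0]
ft_force: [-0.6, -0.6, -0.3]
width: 51.2
```

```bash
python3 - <<'E'
from h import *
o=get_obs(); im=get_image("wrist"); cv2.imwrite("pics/w2b.png",cv2.resize(im[:,:,::-1],(800,600),interpolation=cv2.INTER_CUBIC))
np.savez("w2.npz",ee=o["ee_pos"],ori=o["orientation"]); print(o["ee_pos"],o["orientation"])
E
```

```text
[584.20947436 117.64419983 158.39421879] [ 3.13096942e+00 -2.22818234e-01 -1.53537493e-04]
```

View pics/w2b.png

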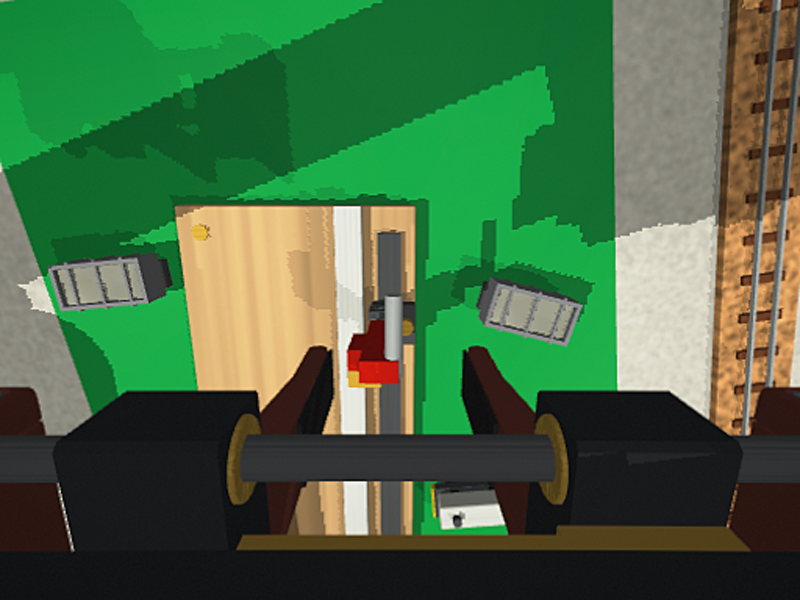

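```bash
python3 - <<'E'
from h import *
np.set_printoptions(precision=1,suppress=True)
z=np.load("w2.npz");W=cam("wrist",z["ee"],z["ori"])
w=lambda x,y:(x/1.5625-.2,y/1.5625-.2)
O=np.array([479.5,-.3]);ex=np.array([.9896,-.1435]);ey=-np.array([-.1435,-.9896])
def J(p):return np.array([(p[:2]-O)@ex,(p[:2]-O)@ey])
for n,p,h in(("tip",(393,296),116),("root",(393,358),116),("redR",(398,361),116),("fl",(333,207),30),("fr",(360,206),30),("fl2",(344,500),30),("fr2",(367,500),30),("bedL",(176,207),18),("bedR",(414,206),18)):
    q=onz(W,w(*p),h);print(n,q,J(q))
print("tool",J(z["ee"]))
E
```

```text
tip [584.  131.5 116. ] [ 84.5 145.4]
root [578.8  95.2 116. ] [ 84.5 108.7]
redR [581.3  92.9 116. ] [ 87.4 106.9]
fl [547.1 182.2  30. ] [ 40.7 190.3]
fr [566.4 180.1  30. ] [ 60.1 191. ]
fl2 [512.4 -61.8  30. ] [ 41.4 -56.2]
fr2 [532.1 -64.7  30. ] [ 61.2 -56.1]
bedL [430.1 198.2  18. ] [-77.4 189.4]
bedR [605.1 174.2  18. ] [ 99.2 190.7]
tool [ 86.7 131.7]
```

>>> arm_command:
  increments:
    - [[-0.1,0.15,2.7],0]
    - [[-0.1,0.15,2.7],0]
    - [[0,0,0],0]

```text
t: 3.45
ee_pos: [583.3, 111.8, 107.3]
orientation: [3.131, -0.214, 0.007]
ft_force: [0.3, 0.0, -0.2]
width: 43.8
```

>>> arm_command:
  increments:
    - [[0,0,0],0]
    - [[0,0,0],0]
    - [[0,0,0],0]
    - [[0,0,0],0]
  gripper: 0

```text
t: 3.85
ee_pos: [586.1, 110.2, 112.9]
orientation: [3.132, -0.214, 0.017]
ft_force: [0.0, -0.3, 1.3]
width: 15.5
```

>>> arm_command:
  increments:
    - [[0,0,0],0]
    - [[0,0,0],0]

```text
t: 4.05
ee_pos: [587.0, 110.3, 114.4]
orientation: [3.133, -0.214, 0.021]
ft_force: [0.2, -0.9, 0.2]
width: 0.9
```

```bash
python3 - <<'E'
from h import *
o=get_obs(); print(o["ee_pos"],o["orientation"],o["qvel"],o["width"],o["ft_force"])
im=get_image("wrist"); cv2.imwrite("pics/w3b.png",cv2.resize(im[:,:,::-1],(800,600),interpolation=cv2.INTER_CUBIC))
E
```

```text
[586.96153136 110.32345633 114.41016068] [ 3.13293124 -0.21366417  0.02102661] [-0.00063563 -0.0073264  -0.0034104   0.00075231  0.0021473  -0.00104672] 0.8766572997320995 [ 0.23389192 -0.85534088  0.23867231]
```

View pics/w3b.png

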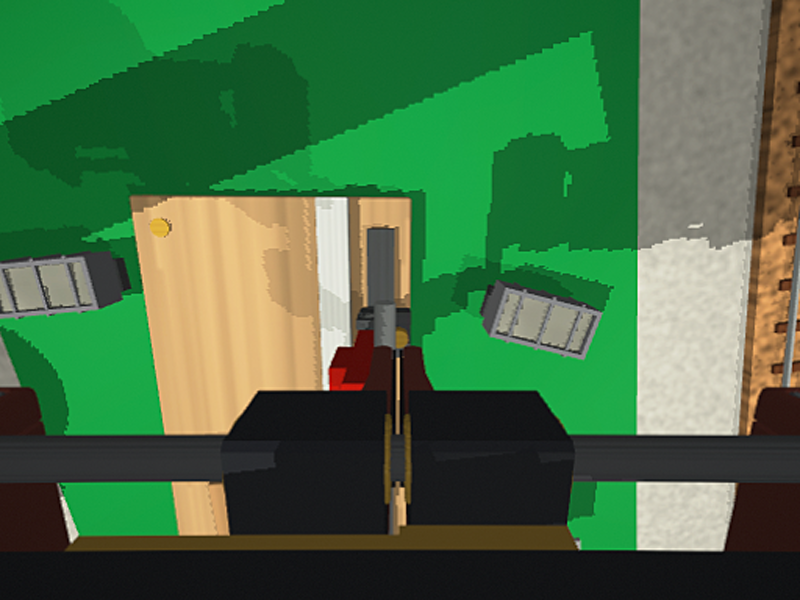

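The fingers shut above the bar, at picture position (385,325): the hand crept up during the close. I'll reopen and check for drift.

>>> arm_command:
  increments:
    - [[0,0,0],0]
    - [[0,0,0],0]
    - [[0,0,0],0]
  gripper: 0.5

```text
t: 4.4
ee_pos: [586.9, 110.5, 114.4]
orientation: [3.133, -0.213, 0.021]
ft_force: [-0.2, -0.7, -0.5]
width: 20.8
```

>>> arm_command:
  increments:
    - [[0,0,0],0]
    - [[0,0,0],0]
    - [[0,0,0],0]

```text
t: 4.7
ee_pos: [586.7, 110.5, 114.1]
orientation: [3.133, -0.213, 0.02]
ft_force: [0.6, 0.0, 0.3]
width: 43.2
```

```bash
cat >> h.py <<'E'
O=np.array([480.3,-.4]);ex=np.array([.9896,-.1435]);ey=np.array([.1435,.9896])
def J(p):return np.array([(p[:2]-O)@ex,(p[:2]-O)@ey])
def shot(fn):
    o=get_obs(); im=get_image("wrist"); cv2.imwrite("pics/"+fn,cv2.resize(im[:,:,::-1],(800,600),interpolation=cv2.INTER_CUBIC))
    print("tool jig",J(o["ee_pos"]),o["ee_pos"][2],"yaw",2*np.arctan2(o["orientation"][1],o["orientation"][0]),o["width"])
    return cam("wrist",o["ee_pos"],o["orientation"])
w=lambda x,y:(x/1.5625-.2,y/1.5625-.2)
np.set_printoptions(precision=1,suppress=True)
E
python3 - <<'E'
from h import *
shot("w4.png")
E
```

```text
tool jig [ 89.4 125. ] 114.05216099584179 yaw -0.13571012950624722 43.1922952741787
```

View pics/w4.png

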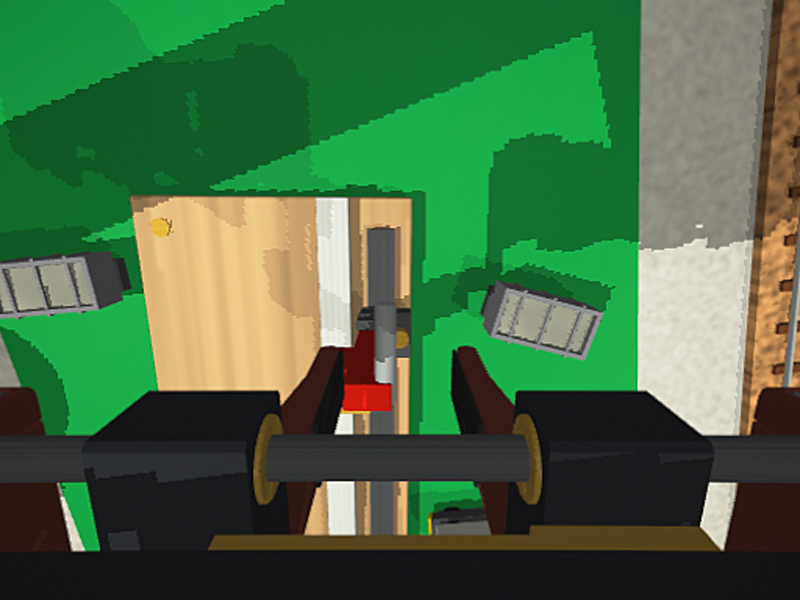

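```bash
python3 - <<'E'
from h import *
o=get_obs();W=cam("wrist",o["ee_pos"],o["orientation"])
for h in (105,115):print(h,[J(onz(W,w(*p),h)) for p in((385,305),(385,383))])
E
```

```text
105 [array([ 83.7, 142.3]), array([ 83.8, 101.8])]
115 [array([ 83.8, 144.9]), array([ 83.9, 106.4])]
```

>>> arm_command:
  increments:
    - [[-0.55,-0.3,0.9],0]
    - [[0,0,0.9],0]
    - [[0,0,0],0]

```text
t: 5.05
ee_pos: [581.2, 114.5, 94.4]
orientation: [3.133, -0.213, 0.02]
ft_force: [-0.4, -0.1, 0.4]
width: 44.0
```

>>> arm_command:
  increments:
    - [[0,0,0],0]
    - [[0,0,0],0]
    - [[0,0,0],0]
    - [[0,0,0],0]
  gripper: 0

```text
t: 5.45
ee_pos: [581.0, 114.6, 93.8]
orientation: [3.133, -0.213, 0.018]
ft_force: [-0.8, 0.8, 0.4]
width: 15.6
```

>>> arm_command:
  increments:
    - [[0,0,0],0]
    - [[0,0,0],0]

```text
t: 5.65
ee_pos: [581.3, 114.5, 94.1]
orientation: [3.133, -0.213, 0.019]
ft_force: [-0.5, -0.5, 0.8]
width: 1.1
```

```bash
python3 - <<'E'
from h import *
shot("w5.png")
im=get_image("scene")[140:260,280:410]; cv2.imwrite("pics/s5.png",cv2.resize(im[:,:,::-1],None,fx=5,fy=5,interpolation=cv2.INTER_CUBIC))
im=get_image("side")[80:170,220:340]; cv2.imwrite("pics/d5.png",cv2.resize(im[:,:,::-1],None,fx=6,fy=6,interpolation=cv2.INTER_CUBIC))
E
```

```text
tool jig [ 83.5 128.2] 94.14252425411848 yaw -0.1357623340949807 1.086819263357849
```

View pics/w5.png

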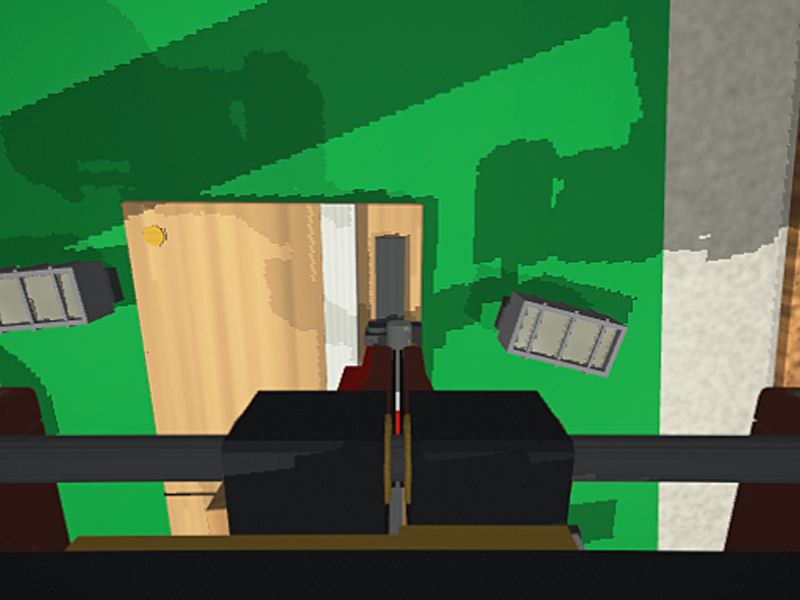

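View pics/s5.png

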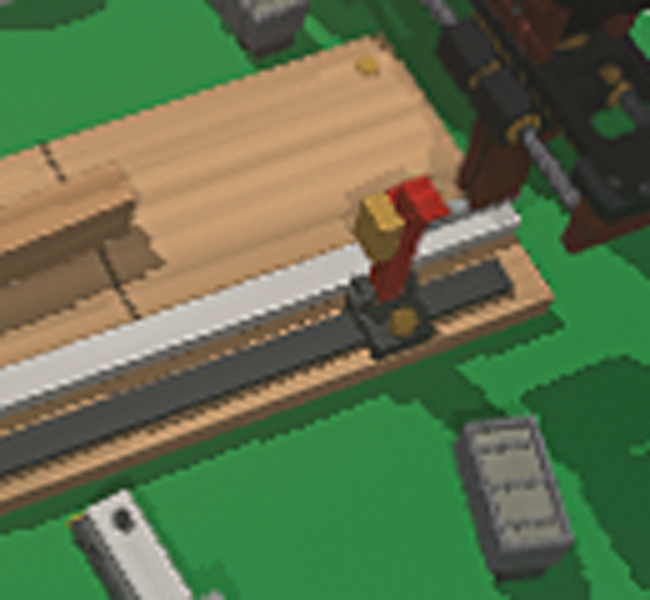

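View pics/d5.png

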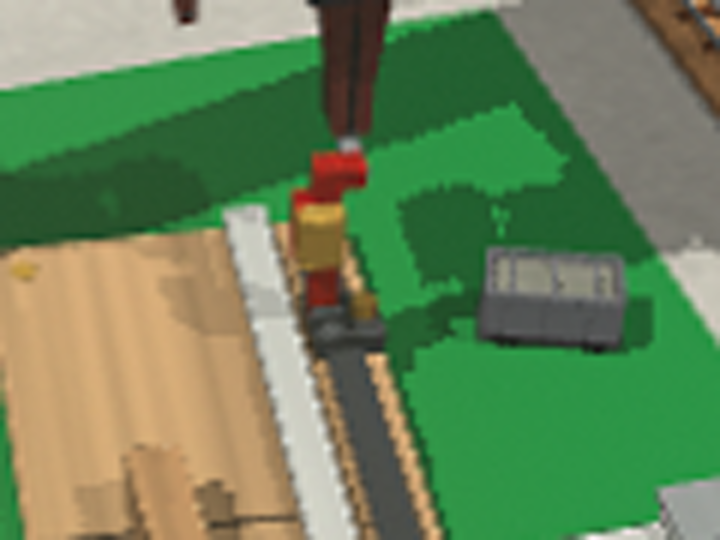

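```bash
python3 - <<'E'
from h import *
S=cam("scene");D=cam("side")
o=get_obs();W=cam("wrist",o["ee_pos"],o["orientation"])
s=lambda x,y:(280+x/5-.4,140+y/5-.4); d=lambda x,y:(220+x/6-.4,80+y/6-.4)
for n,a,b in(("barroot",(447,208),(349,146)),("redtop -y corner L",(390,185),(313,155)),("tip",(475,203),(350,133)),("red face R corner",(447,212),(367,183))):
    x,r=tri(S,s(*a),D,d(*b));print(n,x,J(x),r)
e=o["ee_pos"];p=proj(S,e);print("TCP in scene crop",(p-[280,140]+.4)*5);p=proj(D,e);print("TCP in side crop",(p-[220,80]+.4)*6)
print("TCP in wrist crop",(proj(W,e)+.2)*1.5625)
b=np.r_[O+83.8*ex+120*ey,116];print("bar in crops",(proj(S,b)-[280,140]+.4)*5,(proj(D,b)-[220,80]+.4)*6)
E
```

```text
barroot [576.8  99.5 119.6] [ 81.1 112.7] [np.float64(2.0057245604251714), np.float64(2.0057245604252483)]
redtop -y corner L [555.4  82.2 128.7] [62.5 92.5] [np.float64(5.123049546852372), np.float64(5.123049546852518)]
tip [581.1 112.3 117.8] [ 83.6 126. ] [np.float64(0.818340166564067), np.float64(0.8183401665643024)]
red face R corner [579.6  96.4 108.7] [ 84.4 110.1] [np.float64(6.11477426164909), np.float64(6.114774261649166)]
TCP in scene crop [467.1 227.6]
TCP in side crop [346.8 173.5]
TCP in wrist crop [396.7 345.5]
bar in crops [463.6 207.9] [354.  145.7]
```

```bash
python3 - <<'E'
from h import *
o=get_obs();S=cam("scene");D=cam("side");e=o["ee_pos"]
Rm=R.from_rotvec(o["orientation"]).as_matrix()
for n,C in(("scene",S),("side",D)):
    im=get_image(n)[:,:,::-1].copy(); p=proj(C,e)
    c=(p+.5).astype(int); x0,y0=c[0]-60,max(c[1]-60,0)
    a=cv2.resize(im[y0:y0+90,x0:x0+120],None,fx=6.5,fy=6.5,interpolation=cv2.INTER_NEAREST)
    for k in(0,20,40,60,80):
        q=proj(C,e-Rm[:,2]*k); q=((q-[x0,y0]+.5)*6.5).astype(int); cv2.circle(a,tuple(int(v) for v in q),4,(255,0,255),-1)
    cv2.imwrite(f"pics/z_{n}.png",a)
E
```

```text
(no output)
```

View pics/z_scene.png

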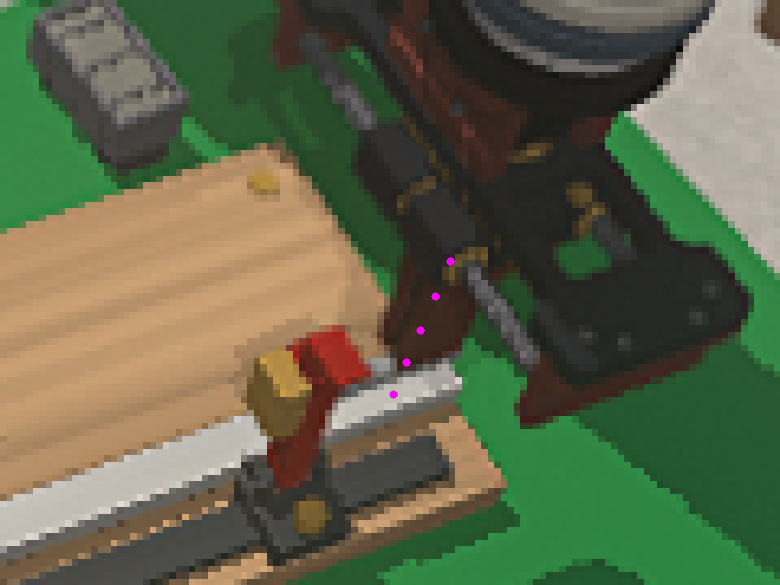

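View pics/z_side.png

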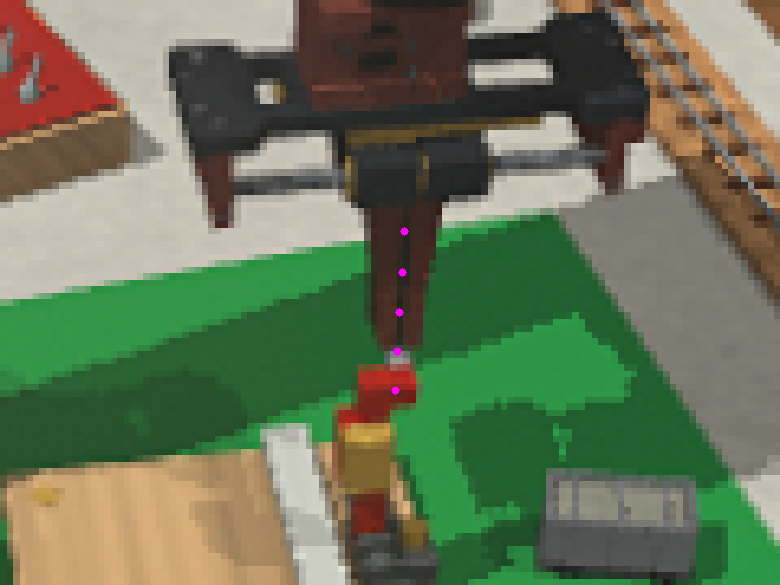

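The pictures show the visible fingertips ending about 20 mm short of the reported TCP: in z_side the tips are at (398,350), next to the 20-mm mark rather than the 0 mark. The bar lies just below the tips, so I'll reopen and go lower.

>>> arm_command:
  increments:
    - [[0,0,0],0]
    - [[0,0,0],0]
    - [[0,0,0],0]
    - [[0,0,0],0]
    - [[0,0,0],0]
    - [[0,0,0],0]
  gripper: 0.5

```text
t: 6.5
ee_pos: [581.2, 114.6, 94.0]
orientation: [3.133, -0.213, 0.019]
ft_force: [-0.7, -0.2, -0.4]
width: 43.0
```

>>> arm_command:
  increments:
    - [[0,0,0.6],0]
    - [[0,0,0.6],0]
    - [[0,0,0],0]

```text
t: 6.8
ee_pos: [581.2, 114.5, 80.9]
orientation: [3.133, -0.213, 0.019]
ft_force: [0.2, -0.5, 0.2]
width: 44.3
```

```bash
python3 - <<'E'
from h import *
shot("w6.png")
o=get_obs();e=o["ee_pos"];print(o["ft_force"])
Rm=R.from_rotvec(o["orientation"]).as_matrix()
for n in("scene","side"):
    C=cam(n)
    im=get_image(n)[:,:,::-1].copy(); p=proj(C,e)
    c=(p+.5).astype(int); x0,y0=c[0]-60,max(c[1]-60,0)
    a=cv2.resize(im[y0:y0+90,x0:x0+120],None,fx=5,fy=5,interpolation=cv2.INTER_NEAREST)
    cv2.imwrite(f"pics/z2_{n}.png",a)
a=np.vstack([cv2.imread("pics/z2_scene.png")[:300],cv2.imread("pics/z2_side.png")[150:450]]);cv2.imwrite("pics/z2.png",a)
E
```

```text
tool jig [ 83.4 128.2] 80.92737064162512 yaw -0.13570629294083264 44.269815133451814
[-0.4 -0.3  0.6]
```

View pics/w6.png

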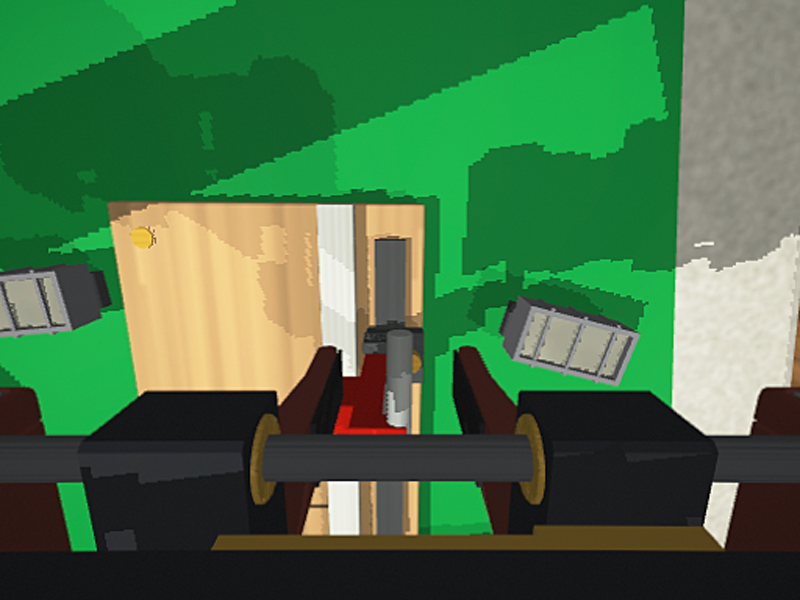

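View pics/z2.png

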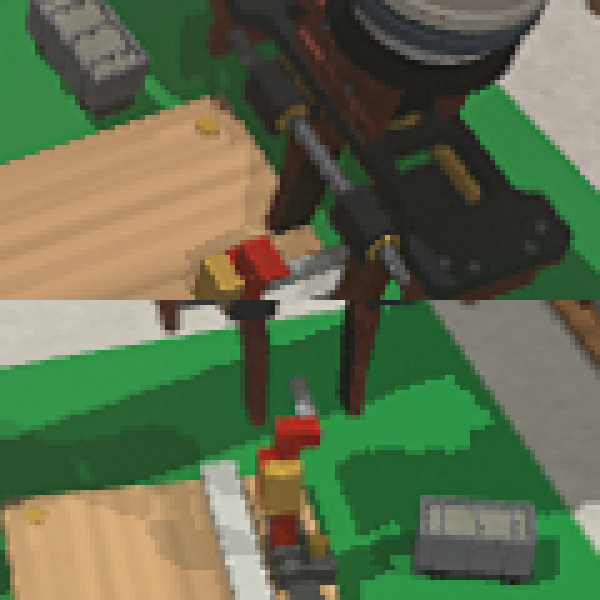

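Both views now show the bar lying between the open fingers, at (398,375) in the wrist picture. Closing.

>>> arm_command:
  increments:
    - [[0,0,0],0]
    - [[0,0,0],0]
    - [[0,0,0],0]
    - [[0,0,0],0]
    - [[0,0,0],0]
    - [[0,0,0],0]
  gripper: 0

```text
t: 7.55
ee_pos: [582.3, 114.7, 82.4]
orientation: [3.133, -0.213, 0.022]
ft_force: [-0.8, -0.2, -0.6]
width: 9.2
```

```bash
python3 - <<'E'
from h import *
shot("w7.png");print(get_obs()["ft_force"])
E
```

```text
tool jig [ 84.4 128.5] 82.37897216846397 yaw -0.13573415422107507 9.234096511012218
[ 0.3  1.2 -0.6]
```

View pics/w7.png

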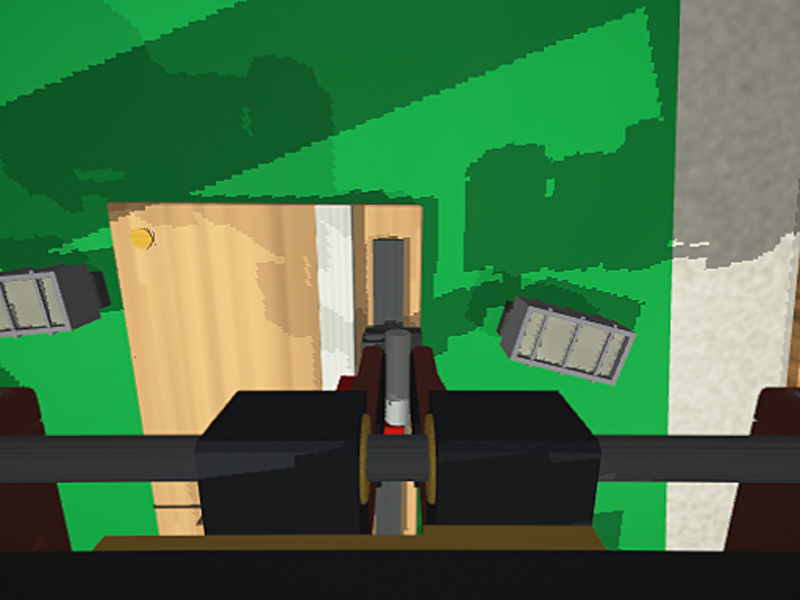

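Gripped: the opening is 9.2 mm and the bar sits between the pads at (397,380). Working out the arc.

```bash
python3 - <<'E'
import numpy as np
p=np.linspace(1.725,0.173,17)
x=72-81.2*np.cos(p);z=36+81.2*np.sin(p)
for a,b,c,d in zip(np.diff(x),np.diff(z),x[1:],z[1:]):print("dx %.2f dz %.2f cm -> x %.1f  tcpz %.1f"%(a/10,-b/10,c,d-33.8))
E
```

```text
dx -0.78 dz -0.08 cm -> x 76.6  tcpz 83.3
dx -0.79 dz -0.01 cm -> x 68.8  tcpz 83.3
dx -0.78 dz 0.07 cm -> x 60.9  tcpz 82.6
dx -0.77 dz 0.15 cm -> x 53.2  tcpz 81.2
dx -0.76 dz 0.22 cm -> x 45.6  tcpz 79.0
dx -0.73 dz 0.29 cm -> x 38.3  tcpz 76.1
dx -0.70 dz 0.36 cm -> x 31.3  tcpz 72.5
dx -0.66 dz 0.43 cm -> x 24.7  tcpz 68.2
dx -0.62 dz 0.49 cm -> x 18.5  tcpz 63.3
dx -0.57 dz 0.55 cm -> x 12.9  tcpz 57.8
dx -0.51 dz 0.60 cm -> x 7.8  tcpz 51.9
dx -0.45 dz 0.65 cm -> x 3.2  tcpz 45.4
dx -0.39 dz 0.69 cm -> x -0.6  tcpz 38.5
dx -0.32 dz 0.72 cm -> x -3.8  tcpz 31.3
dx -0.25 dz 0.75 cm -> x -6.3  tcpz 23.9
dx -0.17 dz 0.77 cm -> x -8.0  tcpz 16.2
```

>>> arm_command:
  increments:
    - [[-0.78,0,-0.08],0]
    - [[-0.79,0,0],0]
    - [[-0.78,0,0.07],0]
    - [[-0.77,0,0.15],0]
    - [[-0.76,0,0.22],0]

```text
t: 8.1
ee_pos: [546.5, 120.3, 80.7]
orientation: [-3.133, 0.213, -0.04]
ft_force: [3.6, -0.8, -1.1]
width: 9.0
```

```bash
python3 - <<'E'
from h import *
o=get_obs();print(J(o["ee_pos"]),o["ee_pos"][2],o["ft_force"],o["orientation"],o["width"])
E
```

```text
[ 48.2 128.9] 80.71090780529588 [ 3.6 -0.8 -1.1] [-3.1  0.2 -0. ] 8.955321668572275
```

>>> arm_command:
  increments:
    - [[-0.78,0,0.25],0]
    - [[-0.74,0,0.34],0]
    - [[-0.7,0,0.42],0]
    - [[-0.65,0,0.48],0]
    - [[-0.6,0,0.54],0]
    - [[-0.54,0,0.6],0]

```text
t: 8.7
ee_pos: [503.4, 126.8, 50.8]
orientation: [-3.133, 0.212, -0.041]
ft_force: [6.5, -0.6, -2.1]
width: 8.8
```

```bash
python3 - <<'E'
from h import *
o=get_obs();print(J(o["ee_pos"]),o["ee_pos"][2],o["ft_force"],o["orientation"],o["width"])
E
```

```text
[  4.6 129.2] 50.78831855774758 [ 6.5 -0.6 -2.1] [-3.1  0.2 -0. ] 8.831003295914199
```

>>> arm_command:
  increments:
    - [[-0.3,0,0.75],0]
    - [[-0.35,0,0.7],0]
    - [[-0.3,0,0.7],0]
    - [[-0.2,0,0.7],0]

```text
t: 9.1
ee_pos: [491.2, 128.9, 21.0]
orientation: [-3.133, 0.212, -0.039]
ft_force: [-18.1, -4.6, 103.3]
width: 2.5
```

```bash
python3 - <<'E'
from h import *
o=get_obs();print(J(o["ee_pos"]),o["ee_pos"][2],o["ft_force"],o["orientation"],o["width"])
E
```

```text
[ -7.8 129.5] 20.974656416232897 [-18.1  -4.6 103.3] [-3.1  0.2 -0. ] 2.4901314245044377
```

Force spiked to 103 N upward, so I'm backing off at once.

>>> arm_command:
  increments:
    - [[0,0,-0.6],0]
    - [[0,0,0],0]

```text
t: 9.3
ee_pos: [490.5, 128.6, 27.6]
orientation: [-3.133, 0.212, -0.038]
ft_force: [0.6, 0.4, -0.1]
width: 0.5
```

```bash
python3 - <<'E'
from h import *
shot("w8.png")
o=get_obs();e=o["ee_pos"];print(o["ft_force"])
for n in("scene","side"):
    C=cam(n)
    im=get_image(n)[:,:,::-1].copy(); p=proj(C,e)
    c=(p+.5).astype(int); x0,y0=c[0]-60,max(c[1]-60,0)
    cv2.imwrite(f"pics/z2_{n}.png",cv2.resize(im[y0:y0+90,x0:x0+120],None,fx=5,fy=5,interpolation=cv2.INTER_NEAREST))
a=np.vstack([cv2.imread("pics/z2_scene.png")[100:400],cv2.imread("pics/z2_side.png")[150:450]]);cv2.imwrite("pics/z8.png",a)
E
```

```text
tool jig [ -8.4 129.1] 27.64910938738037 yaw 6.1479459219053565 0.5349813920665811
[ 1.1  0.3 -0.5]
```

View pics/w8.png

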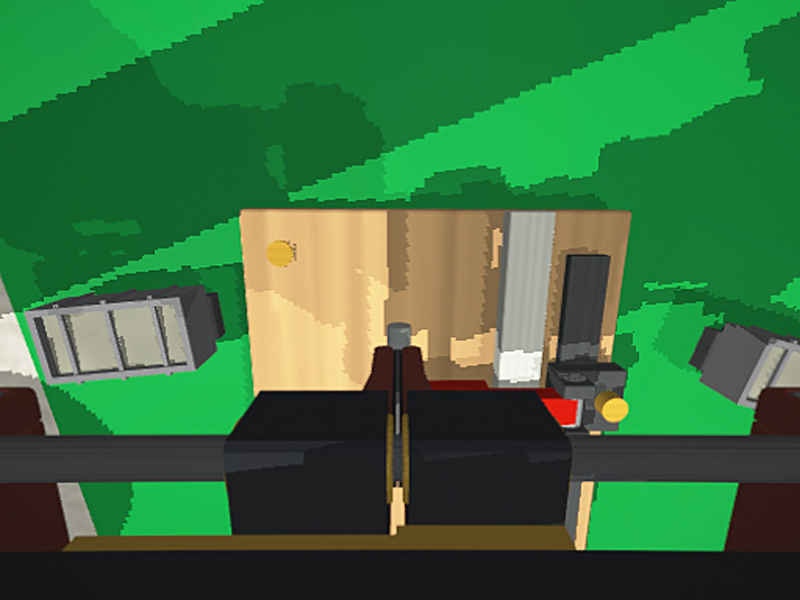

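View pics/z8.png

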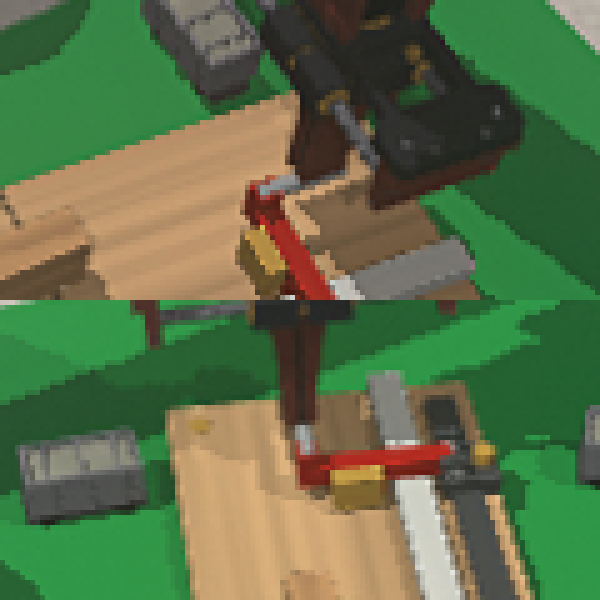

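The leaf is across the fence, with the bar at (310,440) in the lower crop. The fingers slid up off it and are now closed just above it. I'll press lightly on the bar from above to confirm that it is at its end stop.

>>> arm_command:
  increments:
    - [[0,0,0.2],0]
    - [[0,0,0.1],0]

```text
t: 9.65
ee_pos: [489.7, 128.5, 23.7]
orientation: [-3.134, 0.212, -0.034]
ft_force: [-5.9, 0.0, 27.1]
width: 0.6
```

>>> arm_command:
  increments:
    - [[0,0,0.1],0]
    - [[0,0,0.1],0]

```text
t: 9.85
ee_pos: [489.7, 128.5, 23.7]
orientation: [-3.134, 0.212, -0.033]
ft_force: [-5.7, -1.1, 24.6]
width: 0.6
```

Contact at about 25 N with no give, so the leaf is on its end stop. The fingers end about 30 mm behind the reported TCP, and I'll allow for that. Next I'll lift and go above the batten.

>>> arm_command:
  increments:
    - [[0,0,-3.5],0]
    - [[0,0,-3.5],0]
    - [[-0.2,3.8,0],0]
    - [[-0.2,3.8,0],0]
    - [[-0.2,3.8,0],0]
    - [[-0.1,3.8,0],0]
    - [[-0.1,3.8,0],0]
    - [[0,0,0],-3.8]
    - [[0,0,0],0]
  gripper: 0.6

```text
t: 10.75
ee_pos: [450.5, -64.8, 91.8]
orientation: [3.138, -0.102, 0.021]
ft_force: [0.1, 0.5, -0.7]
width: 52.9
```

```bash
python3 - <<'E'
from h import *
shot("w9.png");print(get_obs()["orientation"])
im=get_image("scene")[130:270,215:400,::-1];cv2.imwrite("pics/s9.png",cv2.resize(im,None,fx=4.2,fy=4.2,interpolation=cv2.INTER_CUBIC))
E
```

```text
tool jig [-20.2 -68. ] 91.82133126712041 yaw -0.06483831386007503 52.89504328375426
[ 3.1 -0.1  0. ]
```

View pics/w9.png

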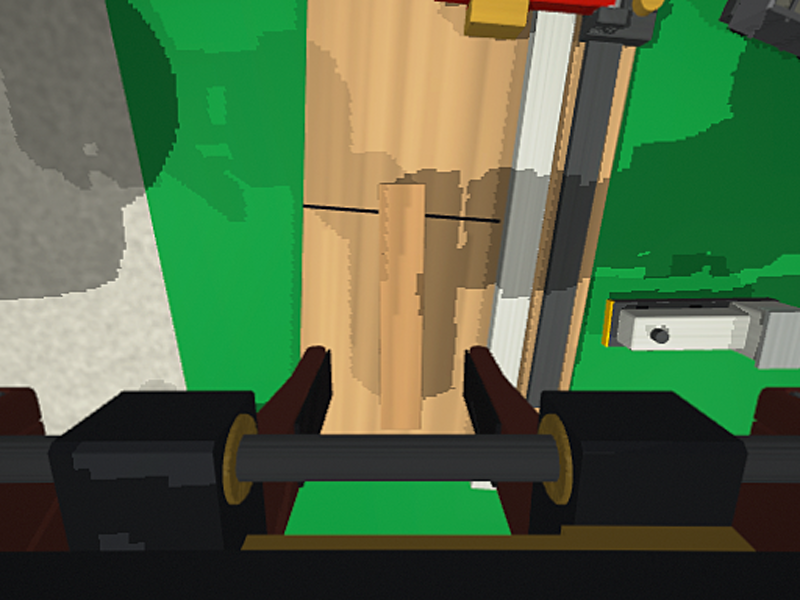

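View pics/s9.png

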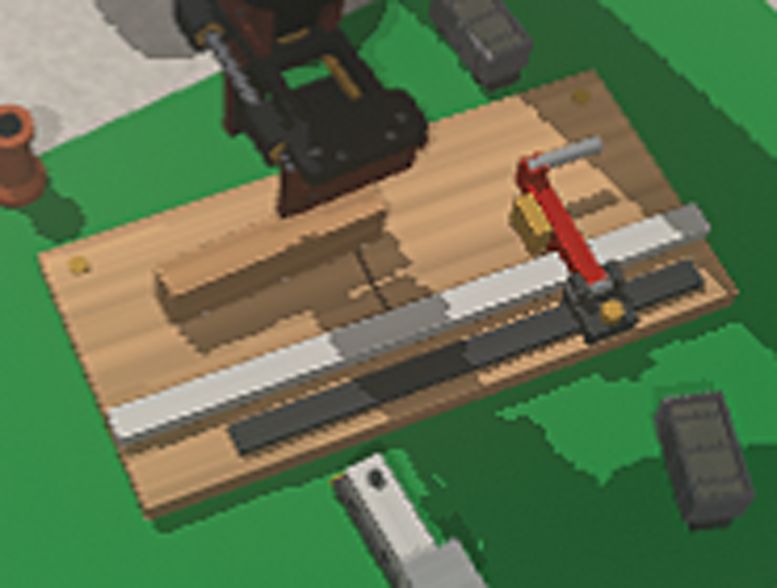

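```bash
python3 - <<'E'
from h import *
o=get_obs();e=o["ee_pos"];W=cam("wrist",e,o["orientation"])
for p in((379,184),(424,184),(380,429),(421,429)):print("batten",J(onz(W,w(*p),54)))
for p in((470,36),(527,36)):print("shoe",J(onz(W,w(*p),42)))
for p in((516,180),(490,370),(540,15)):print("fenceL",J(onz(W,w(*p),30)))
Rm=R.from_rotvec(o["orientation"]).as_matrix()
print("tip30",J(e-30*Rm[:,2]),"toolz",Rm[:,2])
E
```

```text
batten [-34.4   5.3]
batten [-11.5   7.1]
batten [ -24.3 -133.5]
batten [  -0.1 -131.8]
shoe [ 5.3 78.9]
shoe [33.3 81.1]
fenceL [41.5 13.8]
fenceL [  42.3 -101.3]
fenceL [41.5 94.9]
tip30 [-20.5 -67.1] toolz [ 0. -0. -1.]
```

Both views agree: the leaf is down with the shoe at (498,25), and the batten at (400,305) is parallel to the jaws. Descending around it.

>>> arm_command:
  increments:
    - [[0.15,-0.2,2.5],0]
    - [[0.15,-0.2,2.5],0]
    - [[0,0,2.5],0]
    - [[0,0,0.6],0]
    - [[0,0,0],0]

```text
t: 11.35
ee_pos: [457.2, -56.6, 8.7]
orientation: [3.138, -0.102, 0.024]
ft_force: [0.1, -0.2, -1.0]
width: 52.6
```

```bash
python3 - <<'E'
from h import *
shot("w10.png");print(get_obs()["ft_force"])
im=get_image("side")[80:230,190:340,::-1];cv2.imwrite("pics/d10.png",cv2.resize(im,None,fx=4,fy=4,interpolation=cv2.INTER_CUBIC))
E
```

```text
tool jig [-14.8 -58.9] 8.656621348209978 yaw -0.0652461030517008 52.598732525471675
[-0.6  0.5  0.3]
```

View pics/w10.png

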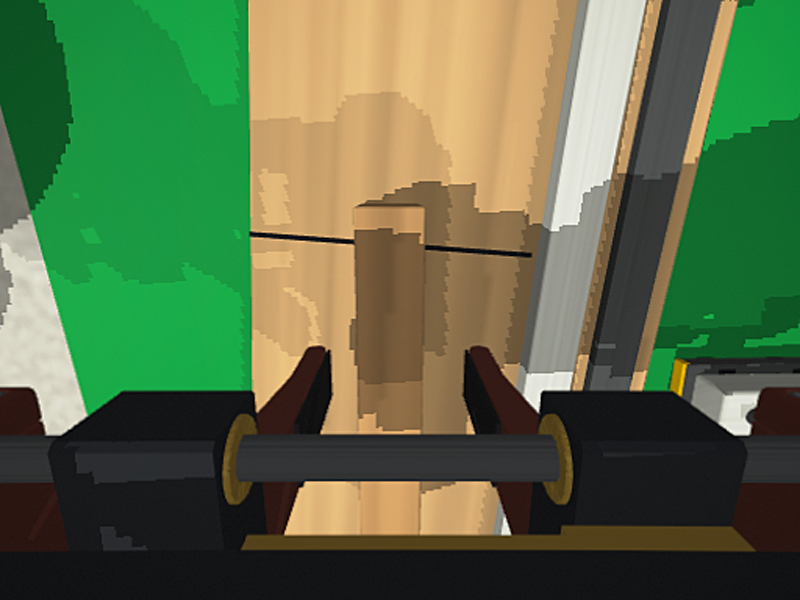

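View pics/d10.png

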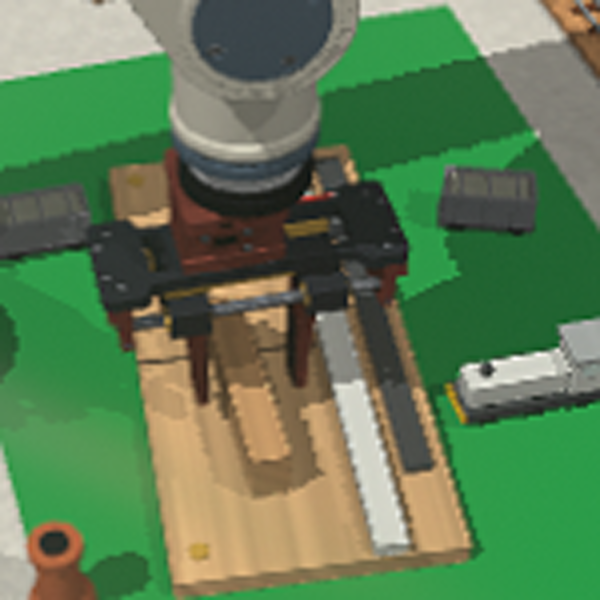

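The fingertips are about 13 mm below the batten's top (from the pixel widths) and straddle it. I'll go slightly lower and close.

>>> arm_command:
  increments:
    - [[-0.2,0,0.4],0]
    - [[0,0,0],0]

```text
t: 11.65
ee_pos: [457.0, -56.7, 7.1]
orientation: [3.138, -0.102, 0.032]
ft_force: [-0.7, -0.3, 0.2]
width: 52.9
```

>>> arm_command:
  increments:
    - [[0,0,0],0]
    - [[0,0,0],0]
    - [[0,0,0],0]
    - [[0,0,0],0]
    - [[0,0,0],0]
    - [[0,0,0],0]
  gripper: 0

```text
t: 12.25
ee_pos: [458.0, -57.1, 8.7]
orientation: [3.137, -0.104, 0.036]
ft_force: [-0.3, 0.4, -1.0]
width: 24.0
```

```bash
python3 - <<'E'
from h import *
W=shot("w11.png");o=get_obs();print(o["ft_force"],o["orientation"])
E
```

```text
tool jig [-14.  -59.3] 8.653512787010722 yaw -0.06595893311934428 23.957030316129092
[-0.4  0.6 -0.8] [ 3.1 -0.1  0. ]
```

View pics/w11.png

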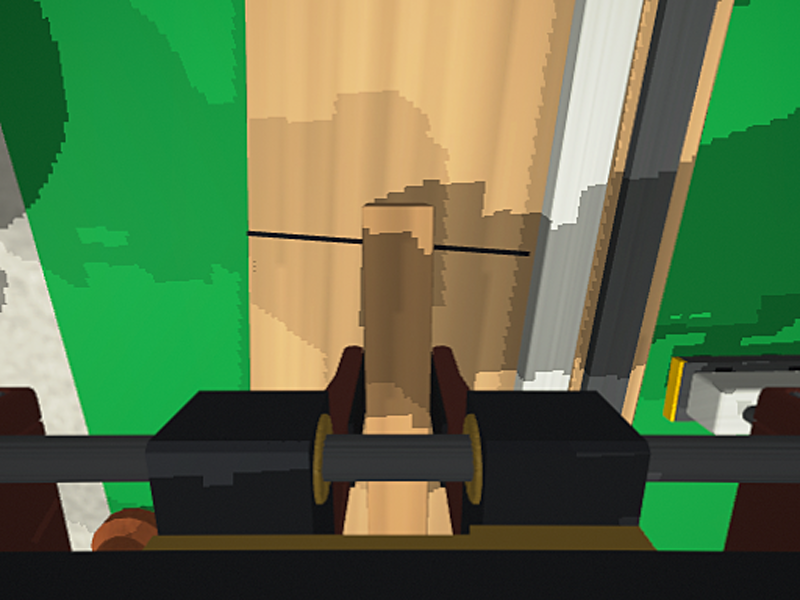

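Gripped at 24.0 mm, which matches the batten's width. Now I'll square it up and carry it most of the way to the fence and the shoe.

>>> arm_command:
  increments:
    - [[0,0,0],4.4]
    - [[0.5,-0.6,0],0]
    - [[0.5,-0.6,0],0]
    - [[0.5,-0.6,0],0]
    - [[0.5,-0.6,0],0]
    - [[0.5,-0.6,0],0]
    - [[0.5,-0.6,0],0]
    - [[0.5,-0.6,0],0]
    - [[0.2,-0.6,0],0]
    - [[0,0,0],0]

```text
t: 13.3
ee_pos: [506.1, -10.2, 9.3]
orientation: [3.132, -0.217, 0.037]
ft_force: [0.8, -0.2, -0.7]
width: 23.8
```

```bash
python3 - <<'E'
from h import *
W=shot("w12.png");o=get_obs();print(o["ft_force"],R.from_rotvec(o["orientation"]).as_matrix()[:,2]*1000)
E
```

```text
tool jig [27. -6.] 9.260008762335465 yaw -0.1384644737784135 23.830309235673052
[-0.6 -0.3 -1. ] [  23.3   -3.  -999.7]
```

View pics/w12.png

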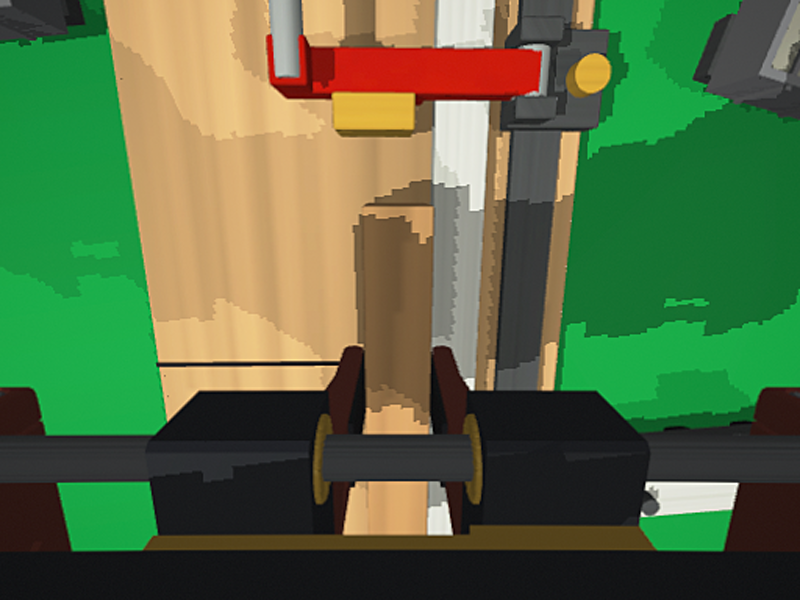

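Batten and fence are nearly touching at (433,300), and the shoe edge is at (373,133). Easing it into the fence.

>>> arm_command:
  increments:
    - [[0.1,0,0],0.3]
    - [[0.1,0,0],0]

```text
t: 13.55
ee_pos: [507.2, -10.9, 9.2]
orientation: [3.132, -0.226, 0.035]
ft_force: [-0.2, -0.9, 0.0]
width: 23.9
```

>>> arm_command:
  increments:
    - [[0.05,0,0],0]
    - [[0.05,0,0],0]

```text
t: 13.75
ee_pos: [507.7, -11.4, 9.1]
orientation: [3.132, -0.227, 0.034]
ft_force: [-1.5, 0.5, -0.5]
width: 24.2
```

>>> arm_command:
  increments:
    - [[0.05,0,0],0]
    - [[0.05,0,0],0]
    - [[0.05,0,0],0]

```text
t: 14.05
ee_pos: [507.7, -11.7, 8.9]
orientation: [3.132, -0.227, 0.029]
ft_force: [-1.8, 0.7, 1.4]
width: 23.6
```

>>> arm_command:
  increments:
    - [[0.05,0,0],0]
    - [[0.05,0,0],0]

```text
t: 14.25
ee_pos: [507.7, -11.7, 8.9]
orientation: [3.132, -0.227, 0.026]
ft_force: [-4.2, 2.7, 2.4]
width: 24.0
```

>>> arm_command:
  increments:
    - [[0.02,-0.3,0],0]
    - [[0.02,-0.3,0],0]
    - [[0.02,-0.3,0],0]
    - [[0.02,-0.3,0],0]
    - [[0.02,-0.3,0],0]

```text
t: 14.75
ee_pos: [509.7, 2.8, 8.7]
orientation: [3.13, -0.226, 0.023]
ft_force: [-3.6, -2.7, 2.8]
width: 23.9
```

```bash
python3 - <<'E'
from h import *
W=shot("w13.png");o=get_obs();print(o["ft_force"]@np.r_[ex,0],o["ft_force"]@np.r_[ey,0],o["ft_force"][2])
print("batten end",[J(onz(W,w(*p),54)) for p in((360,190),)])
E
```

```text
tool jig [28.6  7.4] 8.657620584558371 yaw -0.14416622604225526 23.92417795839598
-3.012600769936853 -2.202070682611026 2.805466288403065
batten end [array([16.1, 77.7])]
```

View pics/w13.png

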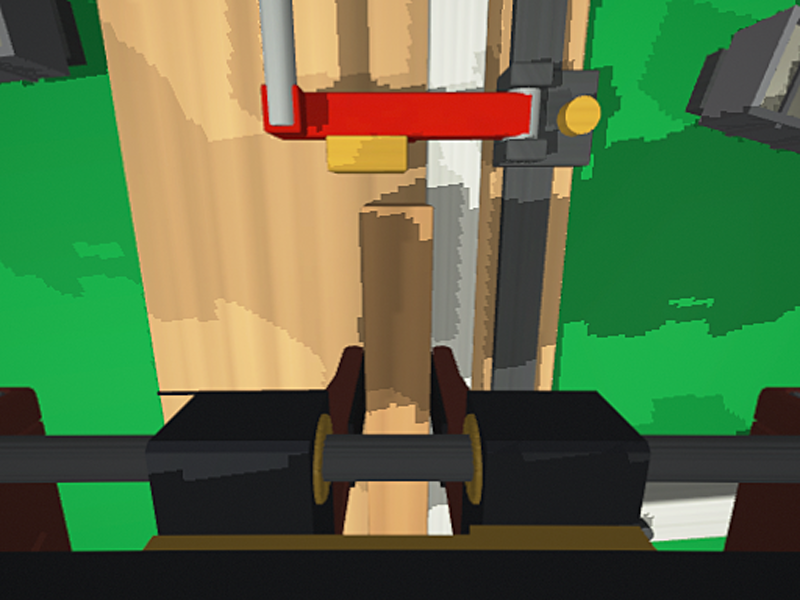

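```bash
python3 - <<'E'
from h import *
o=get_obs();W=cam("wrist",o["ee_pos"],o["orientation"])
print("batten end",J(onz(W,w(395,205),54)),"shoe",J(onz(W,w(366,172),42)),J(onz(W,w(366,138),42)))
E
```

```text
batten end [27.5 73.3] shoe [17.5 84.1] [17.7 95.2]
```

>>> arm_command:
  increments:
    - [[0.01,-0.3,0],0]
    - [[0.01,-0.3,0],0]
    - [[0.01,-0.1,0],0]
    - [[0.01,-0.1,0],0]

```text
t: 15.2
ee_pos: [510.9, 11.7, 8.7]
orientation: [3.13, -0.225, 0.021]
ft_force: [-4.0, -3.3, 2.2]
width: 23.9
```

>>> arm_command:
  increments:
    - [[0.01,-0.05,0],0]
    - [[0.01,-0.05,0],0]
    - [[0.01,-0.05,0],0]

```text
t: 15.5
ee_pos: [511.1, 13.3, 8.7]
orientation: [3.13, -0.225, 0.02]
ft_force: [-4.1, -2.8, 4.3]
width: 23.8
```

>>> arm_command:
  increments:
    - [[0,-0.05,-0.01],0]
    - [[0,-0.05,-0.01],0]

```text
t: 15.7
ee_pos: [511.3, 14.2, 8.7]
orientation: [3.13, -0.224, 0.02]
ft_force: [-2.6, -8.0, 1.2]
width: 23.7
```

>>> arm_command:
  increments:
    - [[0,-0.05,0],0]
    - [[0,-0.05,0],0]

```text
t: 15.9
ee_pos: [511.3, 14.1, 8.7]
orientation: [3.128, -0.223, 0.02]
ft_force: [-4.3, -7.6, 2.5]
width: 23.9
```

>>> arm_command:
  increments:
    - [[0,-0.05,0],0]

```text
t: 16.0
ee_pos: [511.3, 14.1, 8.7]
orientation: [3.128, -0.223, 0.019]
ft_force: [-3.9, -6.7, 1.6]
width: 23.7
```

It has butted at y ≈ 14.1 with about 7–8 N along y, including roughly 1–2 N of friction. Holding that push.

>>> arm_command:
  increments:
    - [[0,-0.05,0],0]
    - [[0,-0.05,0],0]
    - [[0,-0.05,0],0]

```text
t: 16.3
ee_pos: [511.3, 14.0, 8.7]
orientation: [3.126, -0.222, 0.019]
ft_force: [-2.9, -7.5, 1.7]
width: 23.8
```

>>> arm_command:
  increments:
    - [[0,-0.05,0],0]
    - [[0,-0.05,0],0]
    - [[0,-0.05,0],0]

```text
t: 16.6
ee_pos: [511.2, 14.0, 8.7]
orientation: [3.124, -0.222, 0.018]
ft_force: [-4.1, -7.0, 3.1]
width: 24.0
```

```bash
python3 - <<'E'
from h import *
W=shot("w14.png");o=get_obs();print(o["ft_force"]@np.r_[ex,0],o["ft_force"]@np.r_[ey,0],o["ft_force"][2],R.from_rotvec(o["orientation"]).as_matrix()[:,2]*1000)
E
```

```text
tool jig [28.5 18.7] 8.708775495130542 yaw -0.1420449418232038 24.002261518837198
-2.2812427026792372 -8.102813877776896 1.6937607000015407 [  10.8  -10.5 -999.9]
```

View pics/w14.png

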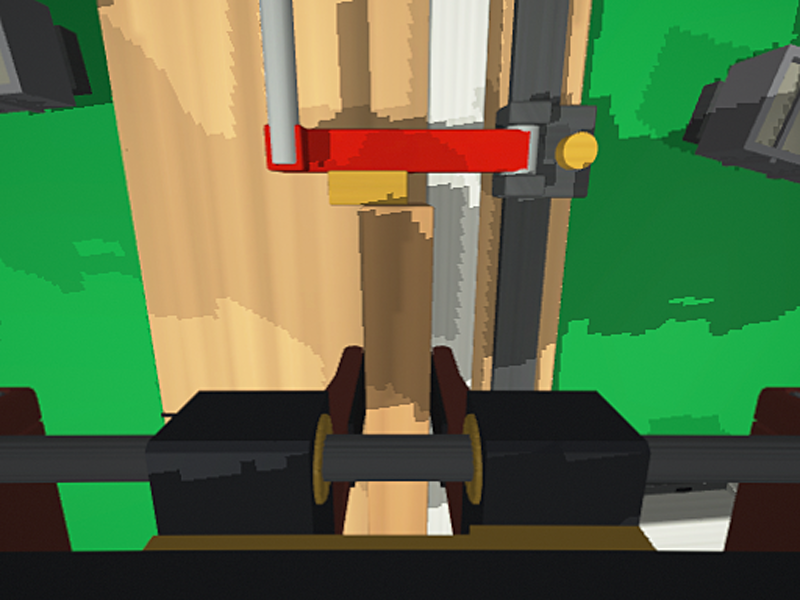

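Butted: the batten end and the shoe meet at (385,205), and I've held it for about 0.9 s. Relaxing the push, then releasing.

>>> arm_command:
  increments:
    - [[0,0,0],0]
    - [[0,0,0],0]

```text
t: 16.85
ee_pos: [511.2, 13.9, 8.7]
orientation: [3.124, -0.223, 0.018]
ft_force: [-4.0, -2.2, 1.7]
width: 23.6
```

>>> arm_command:
  increments:
    - [[0,0,0],0]
    - [[0,0,0],0]
    - [[0,0,0],0]
    - [[0,0,0],0]
    - [[0,0,0],0]
  gripper: 0.45

```text
t: 17.35
ee_pos: [515.8, 15.1, 9.6]
orientation: [3.126, -0.224, 0.031]
ft_force: [-0.7, 1.1, 0.3]
width: 39.6
```

```bash
python3 - <<'E'
from h import *
W=shot("w15.png");o=get_obs();print(o["ft_force"])
E
```

```text
tool jig [32.9 20.4] 9.587986678363484 yaw -0.14336274510023592 39.57479142227846
[ 0.1 -0.2  0.5]
```

View pics/w15.png

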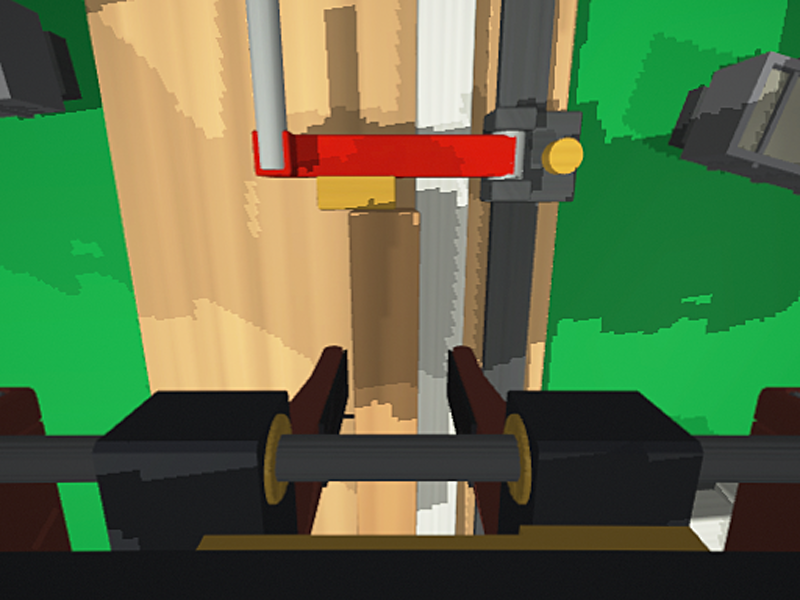

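Released. The end still meets the shoe at (385,209) and the side lies along the fence at (417,300). Straight up from here.

>>> arm_command:
  increments:
    - [[-0.3,0,0],0]
    - [[0,0,-1.5],0]
    - [[0,0,-3],0]
    - [[0,0,-3],0]
    - [[0,0,-1],0]
    - [[0,0,0],0]

```text
t: 18.0
ee_pos: [509.0, 16.5, 95.7]
orientation: [3.126, -0.225, 0.026]
ft_force: [-0.4, -0.2, 0.5]
width: 39.4
```

```bash
python3 - <<'E'
from h import *
W=shot("w16.png");o=get_obs();print(o["ft_force"],R.from_rotvec(o["orientation"]).as_matrix()[:,2]*1000)
E
```

```text
tool jig [25.9 20.8] 95.6806561640421 yaw -0.1434915665724189 39.4297057059087
[ 0.8  0.8 -0.3] [  15.1   -9.  -999.8]
```

View pics/w16.png

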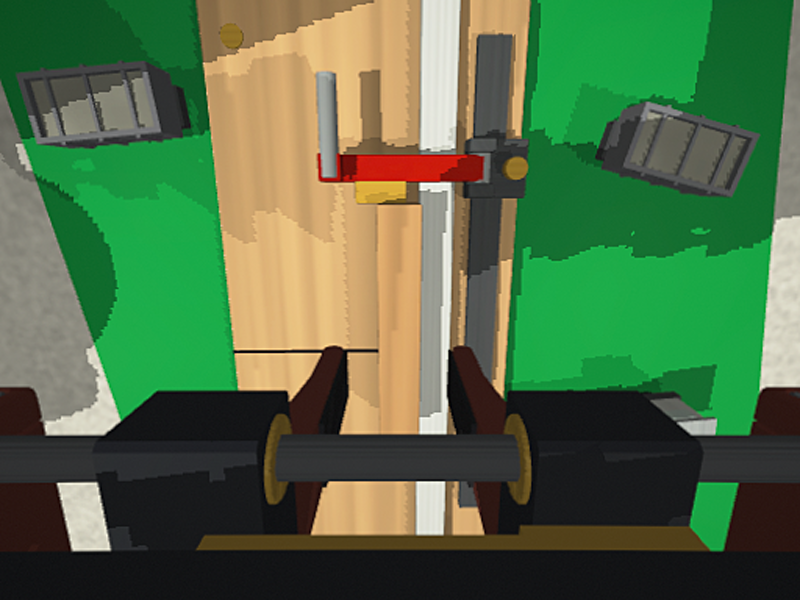

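The batten looks flush along the fence at (421,300) with its end at (400,204). Locating the bar for the flip-up.

```bash
python3 - <<'E'
from h import *
o=get_obs();e=o["ee_pos"];W=cam("wrist",e,o["orientation"]);Rm=R.from_rotvec(o["orientation"]).as_matrix()
print([J(onz(W,w(*p),50)) for p in((327,73),(327,178))],"fence",[J(onz(W,w(*p),30)) for p in((421,30),(420,140))])
print("battenTop",[J(onz(W,w(*p),54)) for p in((378,205),(421,204),(420,345),(379,345))])
print("tip",J(e-31*Rm[:,2]))
E
```

```text
[array([ -7.9, 146. ]), array([-10. ,  96.9])] fence [array([ 39.1, 171. ]), array([ 39.4, 117.5])]
battenTop [array([16.5, 83.4]), array([38.9, 83.9]), array([39.5,  5.9]), array([16.2,  6. ])]
tip [25.1 21. ]
```

>>> arm_command:
  increments:
    - [[-1.15,-3.6,0],0]
    - [[-1.15,-3.6,0],0]
    - [[-1.15,-3.6,0],0]
    - [[0,0,2.0],0]
    - [[0,0,2.0],0]
    - [[0,0,0],0]

```text
t: 18.65
ee_pos: [486.5, 131.0, 45.3]
orientation: [3.123, -0.227, 0.014]
ft_force: [-0.5, -0.2, 0.9]
width: 39.3
```

```bash
python3 - <<'E'
from h import *
W=shot("w17.png");o=get_obs();e=o["ee_pos"];Rm=R.from_rotvec(o["orientation"]).as_matrix();print(o["ft_force"],"tip",J(e-31*Rm[:,2]))
E
```

```text
tool jig [-12.7 130.9] 45.270629724709366 yaw -0.1451518149667305 39.25927148972196
[0.  0.3 0.7] tip [-12.6 131.2]
```

View pics/w17.png

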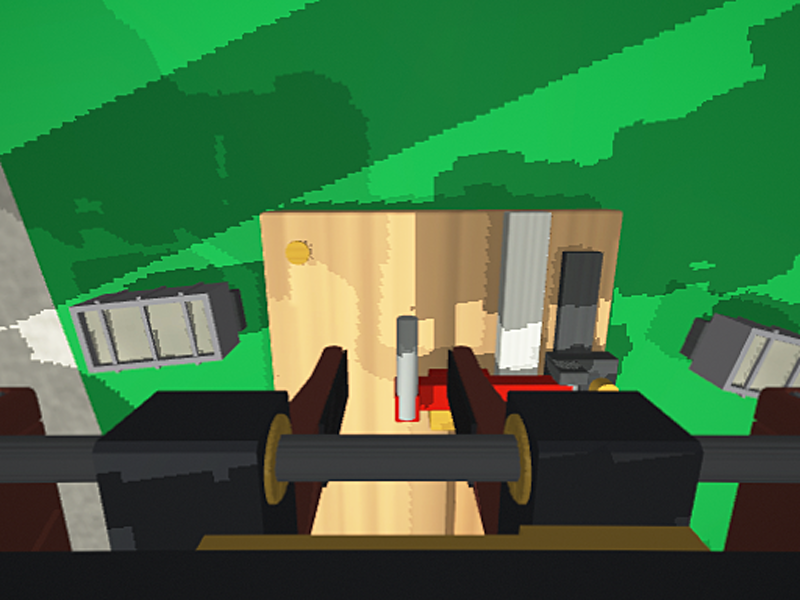

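The bar at (407,370) is about 3.5 mm right of the jaw centre. I'll correct that, descend to straddle it, and close.

>>> arm_command:
  increments:
    - [[0.35,0.2,1.3],0]
    - [[0,0,1.3],0]
    - [[0,0,1.1],0]
    - [[0,0,0],0]

```text
t: 19.1
ee_pos: [490.8, 127.2, 7.7]
orientation: [3.123, -0.23, 0.014]
ft_force: [0.1, 0.1, 0.6]
width: 39.4
```

>>> arm_command:
  increments:
    - [[0,0,0],0]
    - [[0,0,0],0]
    - [[0,0,0],0]
    - [[0,0,0],0]
    - [[0,0,0],0]
  gripper: 0

```text
t: 19.6
ee_pos: [490.8, 127.2, 8.8]
orientation: [3.123, -0.231, 0.015]
ft_force: [-2.6, 0.7, -1.2]
width: 9.0
```

```bash
python3 - <<'E'
from h import *
W=shot("w18.png");o=get_obs();e=o["ee_pos"];Rm=R.from_rotvec(o["orientation"]).as_matrix();print(o["ft_force"],"tip",J(e-31*Rm[:,2]))
E
```

```text
tool jig [ -8.  127.8] 8.764383697375095 yaw -0.14773269336880993 9.001429989574055
[-2.7  1.1  0.7] tip [ -8.2 128. ]
```

View pics/w18.png

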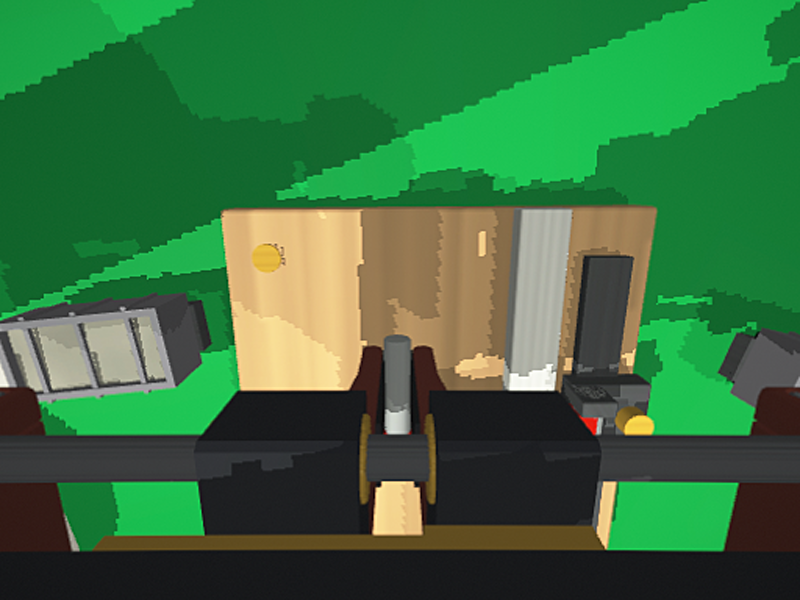

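Gripped: opening 9.0 mm, bar deep between the pads at (397,370). Swinging up along the arc.

>>> arm_command:
  increments:
    - [[0.14,0,-0.8],0]
    - [[0.23,0,-0.77],0]
    - [[0.3,0,-0.74],0]
    - [[0.37,0,-0.7],0]

```text
t: 20.05
ee_pos: [502.6, 125.5, 40.9]
orientation: [3.123, -0.23, 0.018]
ft_force: [2.7, -3.0, -5.4]
width: 9.1
```

```bash
cat > arc.py <<'E'
from h import *
o=get_obs();q=J(o["ee_pos"]);z=o["ee_pos"][2]+41.2
r=np.hypot(q[0]-72,z-36);phi=np.arctan2(z-36,72-q[0])
print("jig",q,"z",z,"r %.1f theta %.3f"%(r,phi-.173),"F",o["ft_force"],"w",o["width"],R.from_rotvec(o["orientation"]).as_matrix()[:,2]*1000)
p=phi;x,zz=q[0],z
for i in range(8):
    p+=.1;X=72-81.2*np.cos(p);Z=36+81.2*np.sin(p);print("%.2f %.2f"%((X-x)/10,-(Z-zz)/10));x,zz=X,Z
E
python3 arc.py
```

```text
jig [  4.  127.8] z 82.12897545737218 r 82.2 theta 0.423 F [ 2.7 -3.  -5.4] w 9.070128627733137 [  10.7  -10.9 -999.9]
0.57 -0.59
0.55 -0.60
0.61 -0.54
0.66 -0.47
0.70 -0.41
0.74 -0.33
0.77 -0.26
0.79 -0.18
```

>>> arm_command:
  increments:
    - [[0.55,0,-0.59],0]
    - [[0.55,0,-0.6],0]
    - [[0.61,0,-0.54],0]
    - [[0.66,0,-0.47],0]
    - [[0.7,0,-0.41],0]

```text
t: 20.55
ee_pos: [531.4, 121.3, 70.1]
orientation: [3.123, -0.231, 0.007]
ft_force: [-3.0, 1.8, -0.7]
width: 9.1
```

```bash
python3 arc.py
```

```text
jig [ 33.1 127.8] z 111.26609470012423 r 84.7 theta 0.921 F [-3.   1.8 -0.7] w 9.116016547051059 [   3.9  -10.5 -999.9]
0.90 -0.02
0.77 -0.26
0.79 -0.18
0.81 -0.10
0.81 -0.02
0.81 0.06
0.80 0.14
0.78 0.22
```

>>> arm_command:
  increments:
    - [[0.85,0,-0.05],0]
    - [[0.77,0,-0.22],0]
    - [[0.79,0,-0.16],0]
    - [[0.81,0,-0.08],0]
    - [[0.81,0,-0.02],0]

```text
t: 21.05
ee_pos: [572.1, 115.1, 79.4]
orientation: [3.122, -0.231, -0.0]
ft_force: [-2.7, 0.6, -2.5]
width: 9.3
```

```bash
python3 arc.py
```

```text
jig [ 74.2 127.4] z 120.56602381077427 r 84.6 theta 1.424 F [-2.7  0.6 -2.5] w 9.322963544308356 [  -0.9  -10.8 -999.9]
0.80 0.40
0.80 0.14
0.78 0.22
0.75 0.30
0.72 0.37
0.68 0.44
0.63 0.51
0.58 0.57
```

>>> arm_command:
  increments:
    - [[0.8,0,0.2],0]
    - [[0.8,0,0.18],0]
    - [[0.7,0,0.25],0]
    - [[0,0,0],0]

```text
t: 21.45
ee_pos: [599.4, 111.0, 72.3]
orientation: [3.122, -0.232, 0.004]
ft_force: [-1.2, 0.1, 0.7]
width: 9.3
```

```bash
python3 arc.py
```

```text
jig [101.9 127.3] z 113.48780733689438 r 83.1 theta 1.766 F [-1.2  0.1  0.7] w 9.262607609627656 [   1.6  -10.7 -999.9]
0.67 0.50
0.71 0.40
0.66 0.47
0.61 0.53
0.55 0.59
0.49 0.64
0.43 0.69
0.35 0.73
```

Leaf at about 1.75 rad. Release and lift clear.

>>> arm_command:
  increments:
    - [[0,0,0],0]
    - [[0,0,0],0]
    - [[0,0,0],0]
    - [[0,0,0],0]
    - [[0,0,0],0]
  gripper: 0.5

```text
t: 21.95
ee_pos: [601.8, 111.0, 72.8]
orientation: [3.123, -0.231, 0.012]
ft_force: [0.1, 0.1, -0.9]
width: 42.9
```

>>> arm_command:
  increments:
    - [[0,0,-2],0]
    - [[0,0,-4],0]
    - [[0,0,-4],0]
    - [[0,2,-3],0]
    - [[0,4,-1],0]
    - [[0,4,0],0]
    - [[0,2,0],0]
    - [[0,0,0],0]

```text
t: 22.75
ee_pos: [583.2, -9.0, 221.4]
orientation: [3.122, -0.225, 0.019]
ft_force: [-0.3, 0.3, -0.1]
width: 44.1
```

```bash
python3 - <<'E'
from h import *
W=shot("w19.png")
for n,b in(("scene",(130,270,215,400)),("side",(80,235,185,345))):
    im=get_image(n)[b[0]:b[1],b[2]:b[3],::-1];cv2.imwrite(f"pics/{n}19.png",cv2.resize(im,None,fx=3.8,fy=3.8,interpolation=cv2.INTER_CUBIC))
E
```

```text
tool jig [103.    6.3] 221.4382814072708 yaw -0.1440798389468421 44.09780179633041
```

View pics/w19.png

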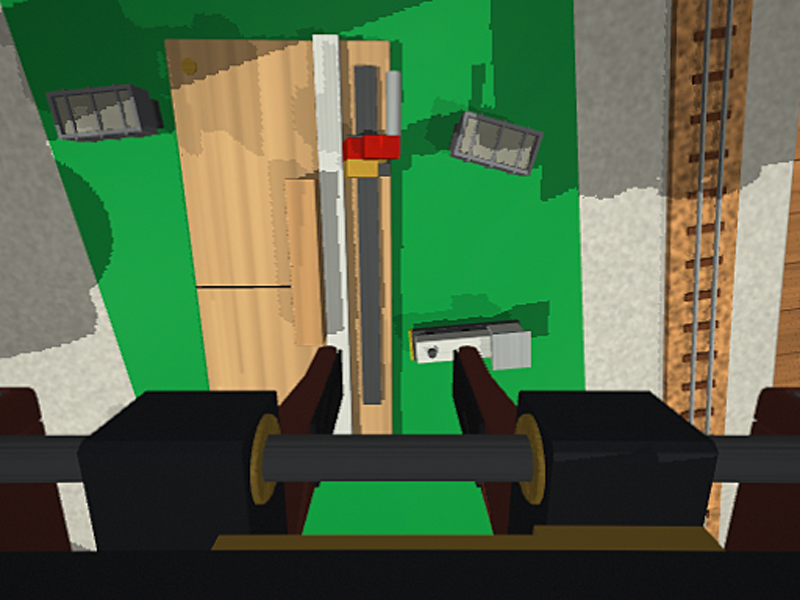

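View pics/scene19.png

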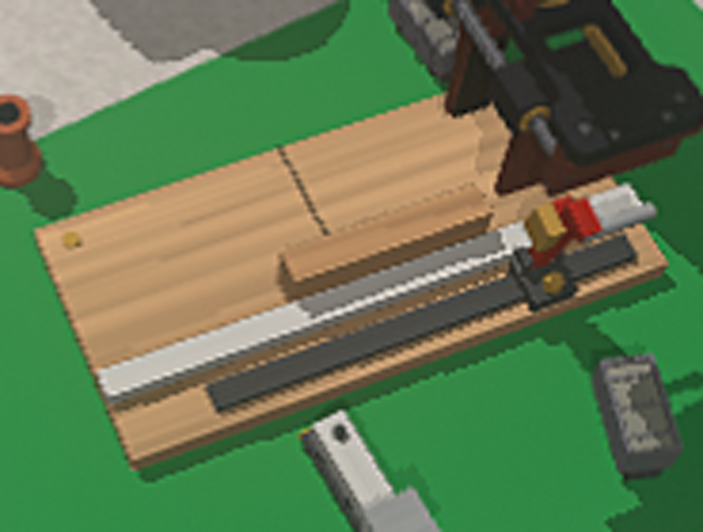

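View pics/side19.png

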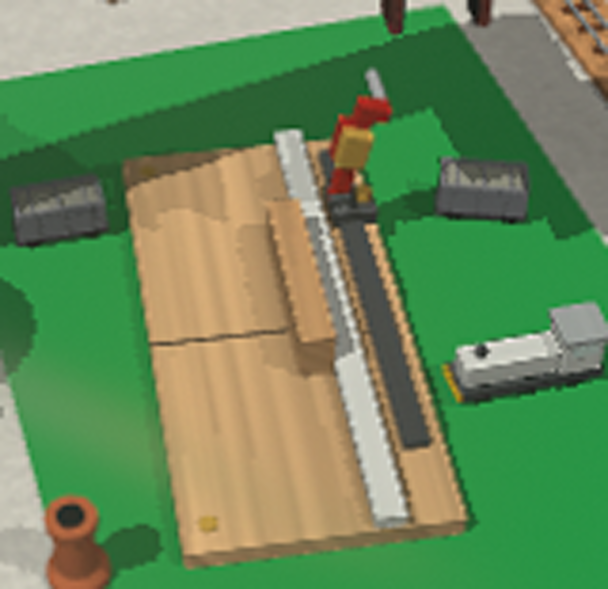

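The leaf is up at (372,150), and the batten lies at the fence at (305,262). Numeric check of flushness and of the end position.

```bash
python3 - <<'E'
from h import *
o=get_obs();W=cam("wrist",o["ee_pos"],o["orientation"])
print("batten top",[J(onz(W,w(*p),54)) for p in((286,180),(314,179),(323,345),(295,345))])
print("fenceL",[J(onz(W,w(*p),30)) for p in((313,60),(317,150))],"fenceR",[J(onz(W,w(*p),30)) for p in((339,60),(349,380))])
a=cv2.imread("pics/w19.png")[150:370,260:380];cv2.imwrite("pics/c19.png",cv2.resize(a,None,fx=2.7,fy=2.7,interpolation=cv2.INTER_CUBIC))
E
```

```text
batten top [array([17.3, 85.4]), array([39.3, 86.2]), array([ 40.4, -52.5]), array([ 16.1, -52.5])]
fenceL [array([ 38.8, 175.8]), array([ 38.8, 109.6])] fenceR [array([ 59.2, 176. ]), array([ 59.6, -96.9])]
```

View pics/c19.png

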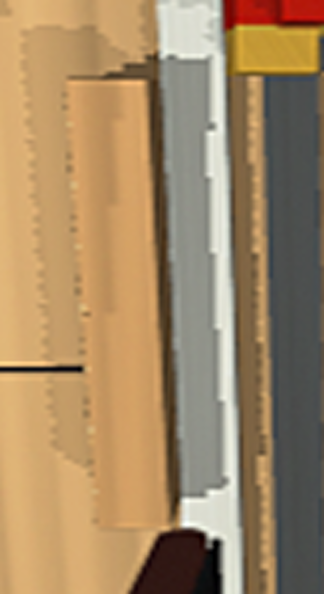

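>>> arm_command:
  increments:
    - [[-3,2.5,0],0]
    - [[-3,2.5,2],0]
    - [[0,0,3],0]
    - [[0,0,3],0]
    - [[0,0,0],0]

```text
t: 23.4
ee_pos: [517.6, -43.6, 138.4]
orientation: [3.125, -0.21, 0.021]
ft_force: [-0.3, -0.7, -0.3]
width: 44.0
```

```bash
python3 - <<'E'
from h import *
W=shot("w20.png")
E
```

```text
tool jig [ 43.1 -37.4] 138.42668943116405 yaw -0.13413704412550226 43.9918897228816
```

View pics/w20.png

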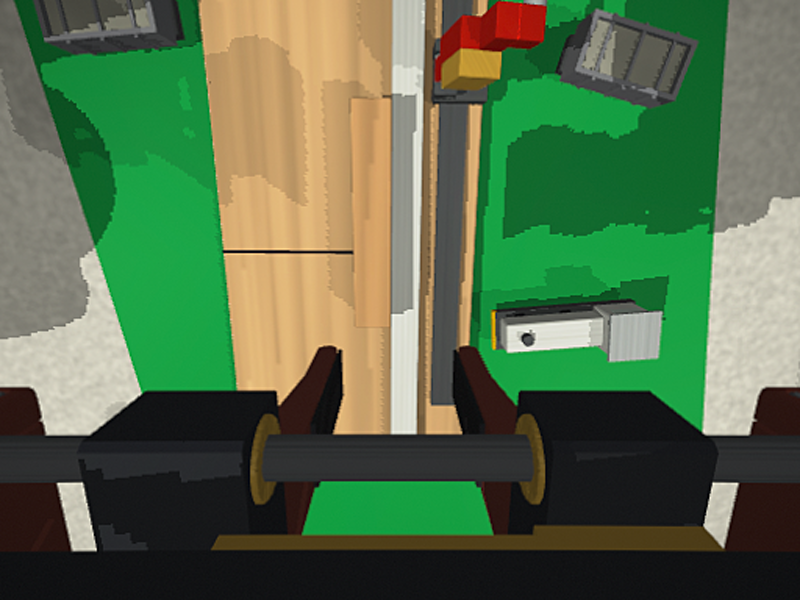

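```bash
python3 - <<'E'
from h import *
o=get_obs();W=cam("wrist",o["ee_pos"],o["orientation"])
print([J(onz(W,w(*p),54)) for p in((352,98),(390,98),(391,327),(354,327))],"fenceL",[J(onz(W,w(*p),30)) for p in((391,20),(391,360))])
z=np.load("w1.npz")
E
```

```text
[array([18.7, 84. ]), array([40.8, 84.4]), array([ 42.3, -56. ]), array([ 17.6, -56.1])] fenceL [array([ 41.2, 131.8]), array([ 42.6, -89.5])]
```

The batten's edge is parallel to and on the fence line (offset 0.3–0.4 mm), and its end is at y ≈ 84 mm, unchanged from gauging. The hand is clear, so I'm handing in.

```bash
python3 -c "
from workcell import *
print(close_job())"
```

```text
the job is handed in; nothing more can be done
None
```

The batten is gauged and flush to the fence, the red stop is back up, and I handed the job in at about 23.5 s of the 72 s allowed. No verdict is reported.

**What I did:**
1. Flipped the red leaf down. A roughly 25 N press on its bar gave no movement, so it was on its end stop.
2. Gripped the batten (opening 24.0 mm), drew it to the fence and slid it to the brass shoe.
3. Pressed it against the shoe for about 0.9 s. The wrist read about 7–8 N along the fence. I put 1–2 N of that down to friction, so the push on the shoe was about 6 N.
4. Released the batten and swung the leaf back up to about 1.75 rad.

**Last checks:**
- **Position:** The batten's edge lies parallel to the fence line, within 0.5 mm. Its end is at y ≈ 84 mm, against about 83.5 mm after release while it still butted. That is no visible shift, though pixel error is 1–2 mm.
- **Surroundings:** The shunter, hoppers and chimney look untouched and the arm was clear. I did not measure whether the carriage had moved along its track; I saw no sign of it.

**What went wrong or disagreed:**
- **Fingertip offset:** The fingers end about 30 mm behind the reported TCP. The first two grasps of the bar missed because of this, and I allowed for it afterwards.
- **Force spike:** At the end of the flip-down the fingers slid off the bar and the wrist force reached 103 N at the end of that move. I backed off at once. That is under the 120 N wrist limit. The contact was at the fingertips, so I do not think the 40 N limit on the gripper body applies.

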